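# Set, lock and load the specimen stage

### The job

Set up the specimen stage: pull its locking cap up, and only then turn the knob until the platform's pointer lines up with the nose of the pointed index clip on the scale bar (not the blunt stop clip), and push the cap fully home again without losing the alignment. All the aluminium specimen stubs in the pocket tray must end up on the black platform, each lying flat directly on it inside its rim; leave the vial and the other things on the bench where they are.

Things in the scene. Friction and masses are not known exactly. Their poses are not given: they have to be found in the camera images.
- stage: the specimen stage: fixed steel base 200 (x) x 300 (y) x 12 mm. Origin: centre of its underside. In its frame the platform rides along y at the middle, the knob pillar is at x -80, y 0, the locking-cap pillar at x -80, y +105, and the scale bar (top face at z 34) runs along y at x +80. Nothing on the stage but the knob is higher than 90 mm (knob top 94 mm).
- platform (a point): centre of the top face (32 mm above the bench) of the black sliding platform; the usable face is 78 (x) x 160 (y) mm inside a 4 mm high, 4 mm thick aluminium rim (outside 86 x 168). x and y as the stage's. The platform slides along the stage's y.
- pointer_tip (a point): tip of the small black pointer (4 mm wide, arrow-ended) that sticks out of the platform's +x side towards the scale bar; it moves with the platform, along the stage's y
- index_clip: fixed dark steel clip on the scale bar, 12 mm wide (y), with a pointed nose towards the platform and a small bright screw on top. Origin: the tip of the nose, level with the bar's top; axes as the stage's. Pointer aligned = pointer_tip has the same y in this frame.
- stop_clip: the other fixed dark steel clip on the scale bar: a blunt plain block 18 mm wide, 14 mm tall, no nose; not the mark. Origin on its centre line.
- knob (a joint): angle of the round fluted steel knob (32 mm across, 30 mm tall, vertical axis) in rad, positive anticlockwise from above, range -8 to 8; it drives the platform by rack and pinion, 4 mm per rad towards the stage's +y, and holds it by friction. Stiff turning, about 0.07 N m.
- knob_grip (a point): point on the knob's axis 12 mm below its top and 82 mm above the bench: put the TCP here or up to 6 mm higher
- lock_cap (a joint): height in m of the push-pull locking cap: 0 pushed fully home, 0.012 pulled fully up; it stays where it is left (about 5 N to move)
- cap_grip (a point): point on the axis of the round black locking cap (26 mm across, 22 mm tall), 8 mm below its top, moves with the cap; 80 mm above the bench when home
- tray: fixed dark grey pocket tray 114 (x) x 168 (y) x 12 mm; six square pockets 26 mm wide, 5 mm deep, at x -27, +27 and y -54, 0, +54. Origin: centre of its underside.
- stub0: plain aluminium specimen stub, a disc 24 mm across, 16 mm tall, about 40 g, standing on its flat face in a pocket of the tray (9 mm of it shows above the tray). Origin: centre of its underside. May be absent.
- stub0_center (a point): middle of stub0, 8 mm above its underside
- stub1: plain aluminium specimen stub, a disc 24 mm across, 16 mm tall, about 40 g, standing on its flat face in a pocket of the tray (9 mm of it shows above the tray). Origin: centre of its underside. May be absent.
- stub1_center (a point): middle of stub1, 8 mm above its underside
- stub2: plain aluminium specimen stub, a disc 24 mm across, 16 mm tall, about 40 g, standing on its flat face in a pocket of the tray (9 mm of it shows above the tray). Origin: centre of its underside. May be absent.
- stub2_center (a point): middle of stub2, 8 mm above its underside
- stub3: plain aluminium specimen stub, a disc 24 mm across, 16 mm tall, about 40 g, standing on its flat face in a pocket of the tray (9 mm of it shows above the tray). Origin: centre of its underside. May be absent.
- stub3_center (a point): middle of stub3, 8 mm above its underside
- stub4: plain aluminium specimen stub, a disc 24 mm across, 16 mm tall, about 40 g, standing on its flat face in a pocket of the tray (9 mm of it shows above the tray). Origin: centre of its underside. May be absent.
- stub4_center (a point): middle of stub4, 8 mm above its underside
- vial: amber glass vial with grey cap, 22 mm across, 42 mm tall, standing in one pocket of the tray; not part of the job
- driver: screwdriver, about 160 mm long, lying on the bench; bystander
- bar: steel bar 10 mm thick, about 100 mm long, lying on the bench; bystander
- collar: steel ring 34 mm across, 12 mm tall, lying on a corner of the stage base; bystander

How it is judged (in metres and radians):
On the way, in this order (a step that is already met when the one before it is completed fails the run):
1. the locking cap is pulled up (at least 9 mm) before the pointer has moved (3 mm) (value of joint lock_cap above 0.009 m and distance of pointer_tip from where it was at the start of the episode below 0.003 m), for 0.2 s.
2. with the cap up, the pointer stands still in line with the index clip (2.5 mm) (y of pointer_tip in the frame of index_clip between -0.0025 and 0.0025 m and velocity of joint knob between -0.1 and 0.1 rad/s and value of joint lock_cap above 0.009 m), for 0.3 s.
3. the cap is pushed home (within 2 mm) with the pointer still in line (y of pointer_tip in the frame of index_clip between -0.0025 and 0.0025 m and value of joint lock_cap below 0.002 m), for 0.2 s.
At the end, for the whole second after the job is handed in: Pointer within 2.5 mm of the index clip nose along the scale; locking cap within 2 mm of home; every stub present at rest, flat (7 degrees, either face up) directly on the platform, inside its rim (centre within 29 mm in x, 70 mm in y of the platform centre) (all of step 3 and x of stub0_center in the frame of platform between -0.029 and 0.029 m and y of stub0_center in the frame of platform between -0.07 and 0.07 m and z of stub0_center in the frame of platform between 0.004 and 0.012 m and angle between the z axis of each of stub0, stub1, stub2, stub3, stub4 and the z axis of platform, either way round below 0.12 rad and linear speed of each of stub0, stub1, stub2, stub3, stub4 below 0.02 m/s and x of stub1_center in the frame of platform between -0.029 and 0.029 m and y of stub1_center in the frame of platform between -0.07 and 0.07 m and z of stub1_center in the frame of platform between 0.004 and 0.012 m and x of stub2_center in the frame of platform between -0.029 and 0.029 m and y of stub2_center in the frame of platform between -0.07 and 0.07 m and z of stub2_center in the frame of platform between 0.004 and 0.012 m and x of stub3_center in the frame of platform between -0.029 and 0.029 m and y of stub3_center in the frame of platform between -0.07 and 0.07 m and z of stub3_center in the frame of platform between 0.004 and 0.012 m and x of stub4_center in the frame of platform between -0.029 and 0.029 m and y of stub4_center in the frame of platform between -0.07 and 0.07 m and z of stub4_center in the frame of platform between 0.004 and 0.012 m); the robot touches nothing.
It fails at once if a bystander (vial, screwdriver, bar or ring) is displaced by more than 30 mm (distance of any of vial, driver, bar, collar from where it was at the start of the episode above 0.03 m).
Of stub0, stub1, stub2, stub3, stub4 only 3 to 5 are there at a start; the rules pass over those that are not, and their reading is None.
At some moment in a run one of stub0, stub1, stub2, stub3, stub4 may be knocked a few centimetres aside while the robot is not near it.
Once in a run the grip may slacken for a moment while it holds something.
It also fails if it takes over 210 s, if anything falls off the work surface, if the arm or the gripper's body presses on something with over 40 N, if the wrist force passes 120 N, or if a joint passes its speed limit or range.

### The arm

A 7-joint arm with a two-finger parallel gripper is mounted at the origin on the work surface. World frame = base frame: x ahead of the robot, y to its left, z up, the work surface at z = 0. Lengths are in m, angles in degrees, forces in N, time in s.
With the tool pointing down it reaches from about 0.425 to 0.95 m from the base axis. Payload 4.7 kg.
Tool frame: the origin (TCP) lies between the finger pads, 19 mm behind the fingertips; this is the grasp point; z points along the fingers, x is the direction in which the jaws open and shut, and the axes are right-handed (so a half turn about z gives the same grasp; the last joint's range is limited). The gripper opens to 85 mm and grips with 20 to 120 N. Pads are 22 mm wide; open, the fingers measure 114 mm over their backs; the gripper's body (76 mm by 85 mm) begins 54 mm behind the grasp point. The pads swing forward as they close: fully open they stand 13 mm farther back than shut.
Start: joints at [-78.375, 26.849, -2.785, 87.806, 1.381, 65.374, -4.715], TCP at [0.155, 0.657, 0.25] pointing down, gripper open.
Joint ranges: [-148.3, 148.3], [-19.14, 114.17], [-79.39, 73.82], [5.75, 140.21], [-59.74, 239.74], [12.07, 113.84], [-152.46, 152.46]. Speed limits (degrees/s): [147.25, 147.25, 180, 180, 180, 180, 180].

### API

Orientations are given as [roll, pitch, yaw] about the fixed x, y, z axes, in that order (R = Rz(yaw) Ry(pitch) Rx(roll)).
In Python, from workcell import arm gives the robot as it stands. The module is installed in compiled form; this text tells all that it offers.
- The arm moves only by the tool drive_tool, never from a script. Its argument "motion" is a list of rows, each an object of numbers: "dx", "dy", "dz": the shift along the world's x, y, z in mm; "wx", "wy", "wz": the turn, a rotation vector about the world's x, y, z in degrees; "jaw": the finger opening in mm, from 0 to 85.4. In form: [{"dx": .., "dy": .., "dz": .., "wx": .., "wy": .., "wz": .., "jaw": ..}, ...]. A call has 1 to 12 rows; each row shifts and turns the commanded pose from where the row before left it; what a row does not reach is not made up. A row lasts 1/12 s, in which the tool goes at most 41.7 mm and 7.16 degrees, less where a joint would pass 70% of its speed; a pose out of reach is approached as far as the arm can. A call is refused whole if a number of a shift passes 41.7 or a number of a turn 7.16, either way. A call with a gripper value outside its range is refused whole. The fingers move at their own pace and stop on an object; "newtons" is the grip in N (left out, the last holds). Time passes only in rows, so rows that do not move let the fingers close. It gives the time, the measured TCP pose, the force and the opening at its end, in the units of the state.
- arm.sense(): the state, without advancing time (a new reading comes with each control period).
- arm.grab_frame(name): name is "scene" or "top" or "wrist"; returns a dict with "image" (480x640x3 uint8, red, green, blue), "intrinsics" (3x3 intrinsics, pixels), "cam_to_world" (4x4, takes a point from camera to world coordinates). Camera axes: x right, y down, z forward; pixel columns grow to the right and rows downward; lengths in m; the calibration is good to about 2 mm. A picture is of the moment at which its call begins. There is no depth.
- arm.hand_in(): hands the job in, once; it reports no verdict.
The state is a dict: "time": time; "q": joint angles; "joint_vel": joint speeds; "joint_torque": joint torques, N m; "position": TCP position; "tcp_rot": TCP orientation; "wrist_force": force on the tool from outside, world axes, zero at the start; "moment": the same for the moment, N m; "gripper_width": finger opening in m.
Only numpy, scipy, OpenCV 4.12 (cv2) and the standard library are available. Lean on these libraries where they do the work, as an engineer would, in place of code of your own. Each camera call takes 0.05 s, during which the arm holds its last target.

## Working session

There is one attempt and no reset: what is moved stays moved. The work goes in short steps, Python scripts to look and compute and a tool call to move; the robot and the scene stay as the last step left them, time stands still between calls to the robot, and variables do not carry over. Pictures are saved under pics/ and viewed, and the job is handed in when it is done.

Besides the shell and the picture viewer there is one more tool, called after "Request:" as name(argument=value, ...), one argument or row to a line, values as JSON. drive_tool: Moves the arm, as the interface text tells. Its arguments: {"type":"object","properties":{"motion":{"type":"array","items":{"type":"object","properties":{"dx":{"type":"number"},"dy":{"type":"number"},"dz":{"type":"number"},"wx":{"type":"number"},"wy":{"type":"number"},"wz":{"type":"number"},"jaw":{"type":"number"}}}},"newtons":{"type":"number"}},"required":["motion"]}

```bash
mkdir -p pics
cat > h.py <<'E'
import numpy as np, cv2
from workcell import arm
def snap(n,f):
    d=arm.grab_frame(n); cv2.imwrite('pics/'+f,d['image'][:,:,::-1]); np.savez('pics/'+f+'.npz',**{k:np.array(v) for k,v in d.items()}); return d
def load(f): return dict(np.load('pics/'+f+'.npz'))
def ray(d,u,v,z):
    K=d['intrinsics'];T=d['cam_to_world']
    r=T[:3,:3]@np.linalg.solve(K,[u,v,1.]);o=T[:3,3]
    return o+r*(z-o[2])/r[2]
def proj(d,p):
    T=np.linalg.inv(d['cam_to_world']);c=T[:3,:3]@np.array(p)+T[:3,3];q=d['intrinsics']@c;return q[:2]/q[2]
E
python3 - <<'E'
from h import *
s=arm.sense();print({k:np.round(v,3) for k,v in s.items()})
for n in ['scene','top','wrist']:
    d=snap(n,n+'0.png');print(n,np.round(d['cam_to_world'],3).tolist(),d['intrinsics'][0])
E
```

```text
{'time': np.float64(0.0), 'q': array([-78.373,  26.898,  -2.785,  87.876,   1.38 ,  65.375,  -4.716]), 'joint_vel': array([ 0.035,  0.012, -0.071,  0.01 ,  0.039, -0.014, -0.102]), 'joint_torque': array([ 1.0000e-03, -5.1031e+01, -4.6000e-02, -2.3771e+01,  1.1000e-02,
        8.0000e-03,  0.0000e+00]), 'position': array([0.155, 0.656, 0.249]), 'tcp_rot': array([1.79997e+02, 1.15000e-01, 7.67190e+01]), 'wrist_force': array([-0.697, -0.037, -0.064]), 'moment': array([-0.02 , -0.054,  0.042]), 'gripper_width': np.float64(0.085)}
scene [[0.144, 0.852, -0.504, 1.05], [0.99, -0.127, 0.066, -0.083], [-0.008, -0.508, -0.861, 0.86], [0.0, 0.0, 0.0, 1.0]] [483.55352805   0.         316.90687363]
top [[-0.006, -0.982, 0.188, 0.415], [-1.0, 0.003, -0.015, -0.009], [0.015, -0.188, -0.982, 0.897], [0.0, 0.0, 0.0, 1.0]] [491.12976863   0.         322.72025346]
wrist [[0.231, 0.929, 0.289, 0.081], [0.973, -0.22, -0.069, 0.674], [-0.0, 0.297, -0.955, 0.373], [0.0, 0.0, 0.0, 1.0]] [432.73347687   0.         319.70515618]
```

View pics/scene0.png

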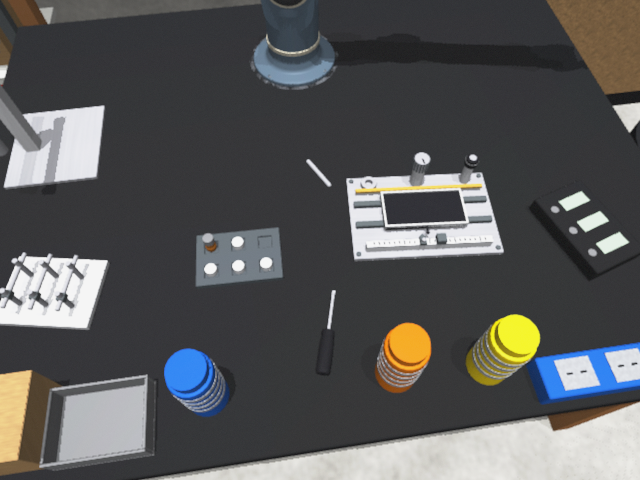

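View pics/top0.png

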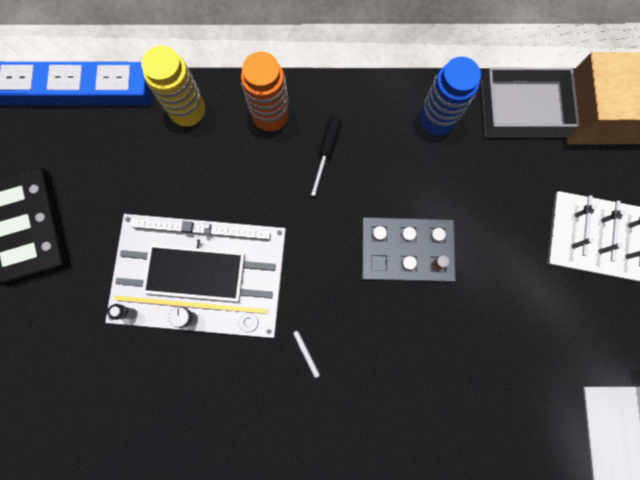

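View pics/wrist0.png

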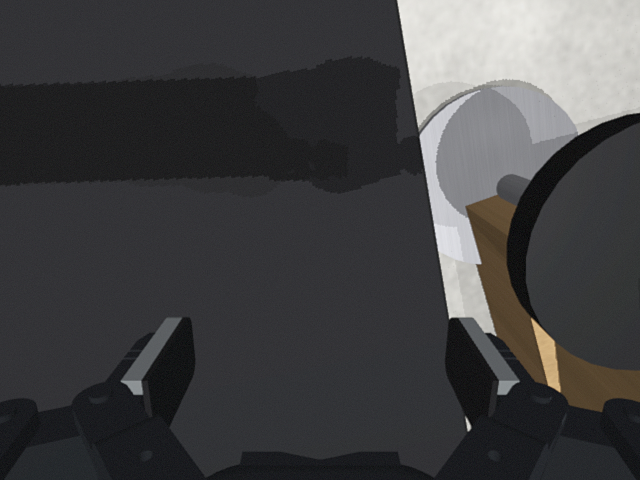

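The top view shows the stage on the left (px 107–285 × 213–337), with the cap at (118,312), the knob at (180,318), the clips at (187,227) and (207,229), and the pointer at (198,243). The tray (362–456 × 218–281) holds 5 stubs plus the vial at (440,263). The empty pocket is at (379,263).

Run:
```python
from h import *
d=load('top0.png');im=d['image'][:,:,::-1].astype(np.uint8)
c=cv2.resize(im[200:345,95:295],None,fx=4,fy=4,interpolation=cv2.INTER_CUBIC);cv2.imwrite('pics/topz.png',c)
s=load('scene0.png');im=s['image'][:,:,::-1].astype(np.uint8)
c=cv2.resize(im[145:265,340:505],None,fx=4.8,fy=4.8,interpolation=cv2.INTER_CUBIC);cv2.imwrite('pics/scz.png',c)
for n,u,v,z in [('cap',118,310,.088),('knob',180,316,.094),('platTL',147,246,.036),('platBR',241,299,.036),('s',379,233,.023),('s',409,233,.023),('s',438.5,234,.023),('s',409.5,263,.023),('trTL',363,219,.012),('trTR',454,220,.012),('trBL',362,279,.012),('trBR',455,280,.012),('stTL',125,214,.012),('stTR',285,228,.012),('stBL',107,322,.012),('stBR',274,337,.012)]:
    print(n,ray(d,u,v,z).round(3))
```

```text
cap [0.462 0.312 0.088]
knob [0.452 0.209 0.094]
platTL [0.578 0.289 0.036]
platBR [0.483 0.12  0.036]
s [ 0.603 -0.126  0.023]
s [ 0.603 -0.18   0.023]
s [ 0.601 -0.234  0.023]
s [ 0.548 -0.179  0.023]
trTL [ 0.632 -0.098  0.012]
trTR [ 0.63  -0.268  0.012]
trBL [ 0.52  -0.094  0.012]
trBR [ 0.518 -0.263  0.012]
stTL [0.643 0.342 0.012]
stTR [0.615 0.046 0.012]
stBL [0.446 0.36  0.012]
stBR [0.418 0.064 0.012]
```

View pics/topz.png

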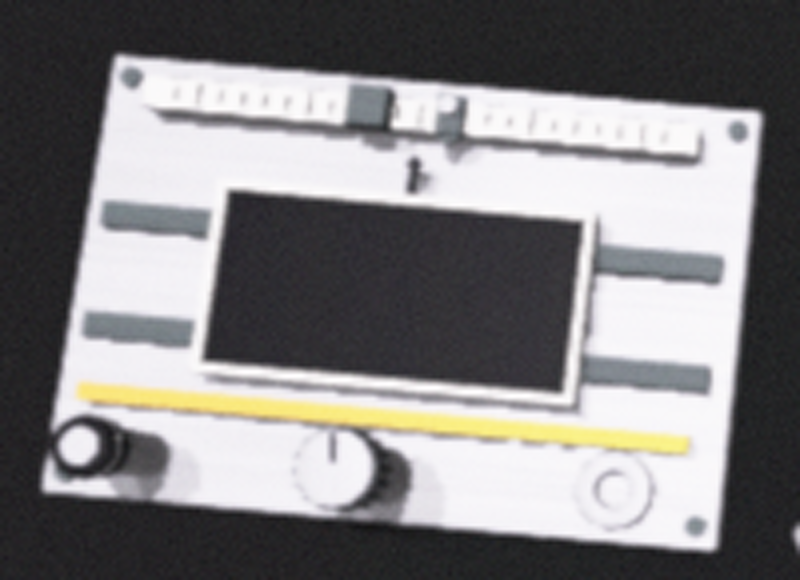

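View pics/scz.png

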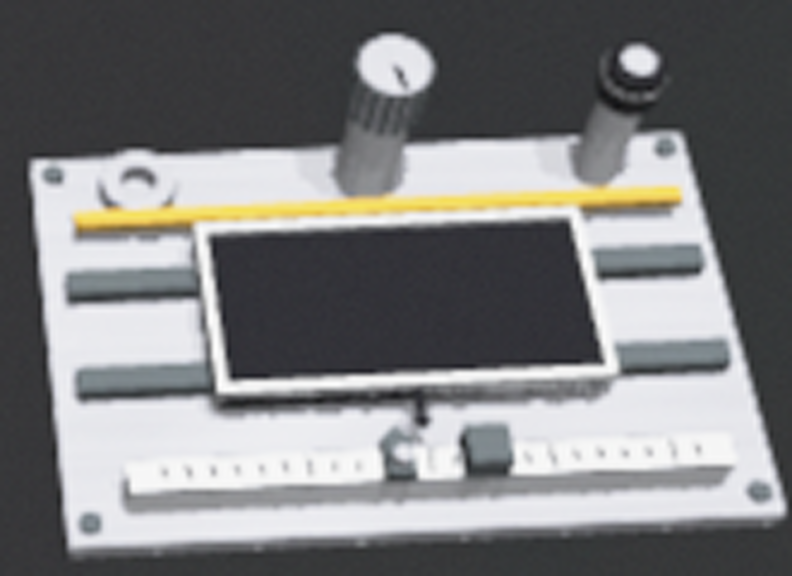

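Request:
drive_tool(
  motion=[
    {"dx":23,"dy":-28,"wz":0.5},
    {"dx":23,"dy":-28,"wz":0.5},
    {"dx":23,"dy":-28,"wz":0.5},
    {"dx":23,"dy":-28,"wz":0.5},
    {"dx":23,"dy":-28,"wz":0.5},
    {"dx":23,"dy":-28,"wz":0.5},
    {"dx":23,"dy":-28,"wz":0.5},
    {"dx":23,"dy":-28,"wz":0.5},
    {"dx":23,"dy":-28,"wz":0.5},
    {"dx":23,"dy":-28,"wz":0.5},
    {"dx":23,"dy":-28,"wz":0.5},
    {"dx":23,"dy":-28,"wz":0.5},
  ],
)

```text
invalid input at $.motion[0]: expected keys dx, dy, dz, wx, wy, wz, jaw
```

Request:
drive_tool(
  motion=[
    {"dx":23,"dy":-28,"wz":0.5},
    {"dx":23,"dy":-28,"wz":0.5},
    {"dx":23,"dy":-28,"wz":0.5},
    {"dx":20,"dy":-25,"wz":0.5},
    {"jaw":50},
  ],
)

```text
invalid input at $.motion[0]: expected keys dx, dy, dz, wx, wy, wz, jaw
```

Run:
```python
from h import *
s=arm.sense();print(s['position'],s['tcp_rot'],s['time'])
snap('wrist','w1.png')
```

```text
[0.15495381 0.65654328 0.24917397] [1.79997447e+02 8.73789926e-02 7.67226127e+01] 0.15
```

View pics/w1.png

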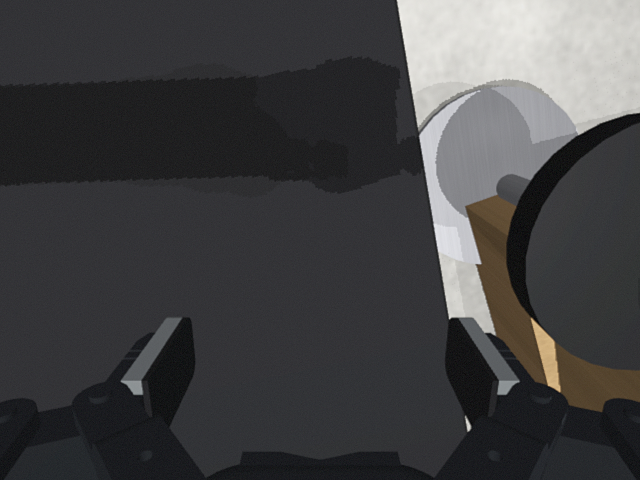

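Request:
drive_tool(
  motion=[
    {"dx":23,"dy":-28,"dz":0,"wx":0,"wy":0,"wz":0.5,"jaw":50},
    {"dx":23,"dy":-28,"dz":0,"wx":0,"wy":0,"wz":0.5,"jaw":50},
    {"dx":23,"dy":-28,"dz":0,"wx":0,"wy":0,"wz":0.5,"jaw":50},
    {"dx":23,"dy":-28,"dz":0,"wx":0,"wy":0,"wz":0.5,"jaw":50},
    {"dx":23,"dy":-28,"dz":0,"wx":0,"wy":0,"wz":0.5,"jaw":50},
    {"dx":23,"dy":-28,"dz":0,"wx":0,"wy":0,"wz":0.5,"jaw":50},
    {"dx":23,"dy":-28,"dz":0,"wx":0,"wy":0,"wz":0.5,"jaw":50},
    {"dx":23,"dy":-28,"dz":0,"wx":0,"wy":0,"wz":0.5,"jaw":50},
    {"dx":23,"dy":-28,"dz":0,"wx":0,"wy":0,"wz":0.5,"jaw":50},
    {"dx":23,"dy":-28,"dz":0,"wx":0,"wy":0,"wz":0.5,"jaw":50},
    {"dx":23,"dy":-28,"dz":0,"wx":0,"wy":0,"wz":0.5,"jaw":50},
    {"dx":23,"dy":-28,"dz":0,"wx":0,"wy":0,"wz":0.5,"jaw":50},
  ],
)

```text
time: 1.2
position: [0.4318, 0.3194, 0.2501]
tcp_rot: [180.0, -0.0, 82.8]
wrist_force: [0.2, 0.4, 0.2]
gripper_width: 0.0502
```

Request:
drive_tool(
  motion=[
    {"dx":15,"dy":-28,"dz":0,"wx":0,"wy":0,"wz":0.5,"jaw":50},
    {"dx":15,"dy":-28,"dz":0,"wx":0,"wy":0,"wz":0.5,"jaw":50},
    {"dx":15,"dy":-28,"dz":0,"wx":0,"wy":0,"wz":0.5,"jaw":50},
    {"dx":10,"dy":-26,"dz":0,"wx":0,"wy":0,"wz":0.5,"jaw":50},
    {"dx":0,"dy":0,"dz":0,"wx":0,"wy":0,"wz":0,"jaw":50},
    {"dx":0,"dy":0,"dz":0,"wx":0,"wy":0,"wz":0,"jaw":50},
    {"dx":0,"dy":0,"dz":0,"wx":0,"wy":0,"wz":0,"jaw":50},
  ],
)

```text
time: 1.78
position: [0.4856, 0.2117, 0.25]
tcp_rot: [-180.0, -0.0, 84.8]
wrist_force: [0.8, 0.4, -0.5]
gripper_width: 0.0502
```

Run:
```python
from h import *
s=arm.sense();print(s['position'],s['tcp_rot'],s['time'])
snap('wrist','w2.png')
```

```text
[0.485609   0.21171204 0.24997267] [-1.79971572e+02 -3.62291857e-02  8.47558369e+01] 1.7833
```

View pics/w2.png

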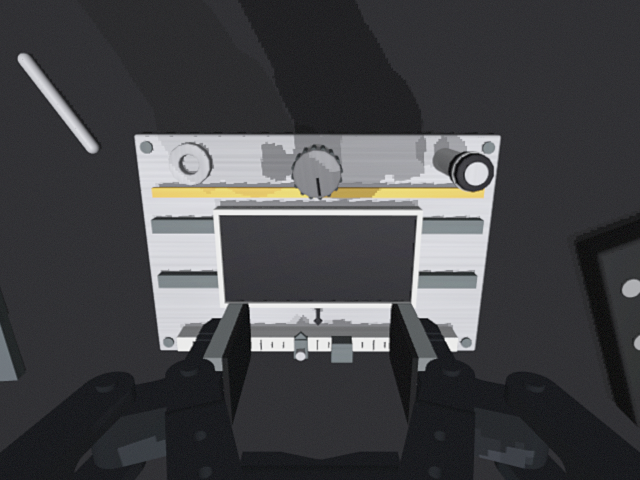

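Wrist view: knob top at about (317,170), cap top at (472,172), pointer tip at (318,322). The index clip nose is at (301,333) with its screw at (300,356), and the blunt stop clip is at (342,350).

Run:
```python
from h import *
d=load('w2.png');im=d['image'][:,:,::-1].astype(np.uint8)
a=cv2.resize(im[130:210,270:510],None,fx=3.3,fy=3.3,interpolation=cv2.INTER_CUBIC)
b=cv2.resize(im[295:365,270:510][:, :130],None,fx=6,fy=4,interpolation=cv2.INTER_CUBIC)
cv2.imwrite('pics/w2a.png',a);cv2.imwrite('pics/w2b.png',b)
for n,u,v,z in [('cap',472.5,172.5,.088),('knob',317,170,.094),('stTL',136,135,.012),('stTR',500,135,.012),('stBL',161,351,.012),('stBR',479,349,.012),('tip',318,323,.034),('nose',301,334,.034),('screw',300,356,.04),('pTL',214,208,.036),('pTR',421,208,.036),('pBL',220,306,.036),('pBR',418,306,.036)]:
    print(n,ray(d,u,v,z).round(4))
```

```text
cap [0.4614 0.3156 0.088 ]
knob [0.4494 0.2138 0.094 ]
stTL [0.419  0.0686 0.012 ]
stTR [0.4465 0.3634 0.012 ]
stBL [0.6176 0.0488 0.012 ]
stBR [0.6438 0.3495 0.012 ]
tip [0.5905 0.2011 0.034 ]
nose [0.5998 0.1851 0.034 ]
screw [0.618  0.1826 0.04  ]
pTL [0.48   0.1281 0.036 ]
pTR [0.4954 0.2926 0.036 ]
pBL [0.5654 0.1191 0.036 ]
pBR [0.5813 0.288  0.036 ]
```

View pics/w2a.png

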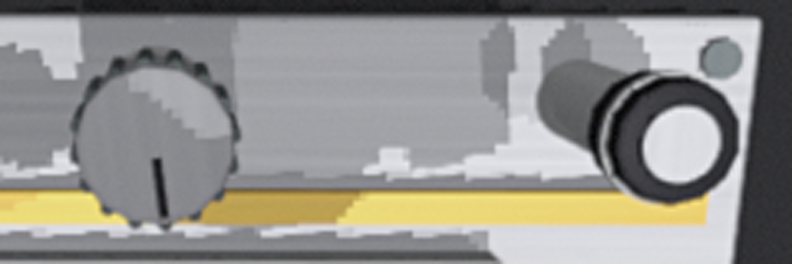

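View pics/w2b.png

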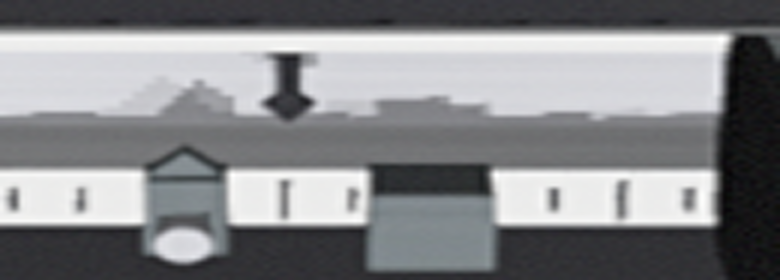

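Request:
drive_tool(
  motion=[
    {"dx":-6,"dy":27,"dz":0,"wx":0,"wy":0,"wz":0,"jaw":50},
    {"dx":-6,"dy":27,"dz":0,"wx":0,"wy":0,"wz":0,"jaw":50},
    {"dx":-6,"dy":27,"dz":-20,"wx":0,"wy":0,"wz":0,"jaw":50},
    {"dx":-6,"dy":26,"dz":-30,"wx":0,"wy":0,"wz":0,"jaw":50},
    {"dx":0,"dy":0,"dz":-30,"wx":0,"wy":0,"wz":0,"jaw":50},
    {"dx":0,"dy":0,"dz":-20,"wx":0,"wy":0,"wz":0,"jaw":50},
    {"dx":0,"dy":0,"dz":0,"wx":0,"wy":0,"wz":0,"jaw":50},
    {"dx":0,"dy":0,"dz":0,"wx":0,"wy":0,"wz":0,"jaw":50},
  ],
)

```text
time: 2.5
position: [0.4608, 0.3188, 0.1493]
tcp_rot: [-179.9, 0.1, 84.8]
wrist_force: [-0.4, -0.3, 0.4]
gripper_width: 0.0503
```

Run:
```python
from h import *
d=snap('wrist','w3.png')
print(proj(d,[.462,.3185,.088]))
```

```text
[318.81930412 280.59656618]
```

View pics/w3.png

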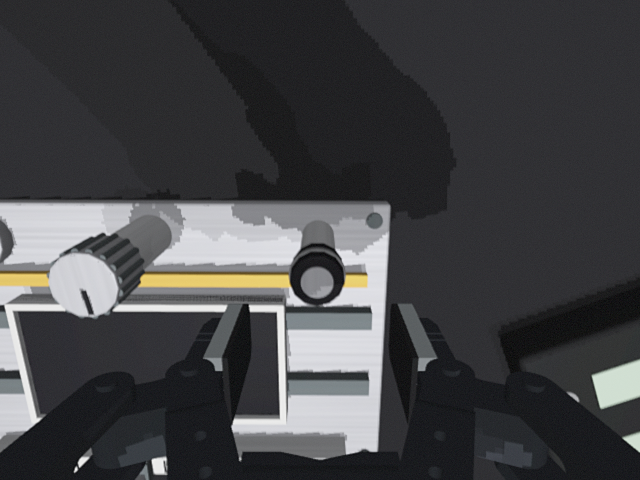

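The cap's white top is at (317,281), against a predicted (319,281), so they agree. Next I descend and grip.

Request:
drive_tool(
  motion=[
    {"dx":0,"dy":0,"dz":-25,"wx":0,"wy":0,"wz":0,"jaw":50},
    {"dx":0,"dy":0,"dz":-25,"wx":0,"wy":0,"wz":0,"jaw":50},
    {"dx":0,"dy":0,"dz":-19,"wx":0,"wy":0,"wz":0,"jaw":50},
    {"dx":0,"dy":0,"dz":0,"wx":0,"wy":0,"wz":0,"jaw":50},
    {"dx":0,"dy":0,"dz":0,"wx":0,"wy":0,"wz":0,"jaw":20},
    {"dx":0,"dy":0,"dz":0,"wx":0,"wy":0,"wz":0,"jaw":20},
    {"dx":0,"dy":0,"dz":0,"wx":0,"wy":0,"wz":0,"jaw":20},
    {"dx":0,"dy":0,"dz":0,"wx":0,"wy":0,"wz":0,"jaw":20},
    {"dx":0,"dy":0,"dz":0,"wx":0,"wy":0,"wz":0,"jaw":20},
  ],
  newtons=50,
)

```text
time: 3.3
position: [0.4632, 0.3171, 0.0835]
tcp_rot: [179.9, -0.0, 84.7]
wrist_force: [-1.3, -5.2, 5.9]
gripper_width: 0.0245
```

Request:
drive_tool(
  motion=[
    {"dx":0,"dy":0,"dz":3,"wx":0,"wy":0,"wz":0,"jaw":20},
    {"dx":0,"dy":0,"dz":3,"wx":0,"wy":0,"wz":0,"jaw":20},
    {"dx":0,"dy":0,"dz":3,"wx":0,"wy":0,"wz":0,"jaw":20},
    {"dx":0,"dy":0,"dz":3,"wx":0,"wy":0,"wz":0,"jaw":20},
    {"dx":0,"dy":0,"dz":3,"wx":0,"wy":0,"wz":0,"jaw":20},
    {"dx":0,"dy":0,"dz":0,"wx":0,"wy":0,"wz":0,"jaw":20},
    {"dx":0,"dy":0,"dz":0,"wx":0,"wy":0,"wz":0,"jaw":20},
  ],
)

```text
time: 3.88
position: [0.4631, 0.3171, 0.0956]
tcp_rot: [179.9, 0.0, 84.7]
wrist_force: [5.3, -2.7, -9.7]
gripper_width: 0.0241
```

Request:
drive_tool(
  motion=[
    {"dx":0,"dy":0,"dz":2,"wx":0,"wy":0,"wz":0,"jaw":20},
    {"dx":0,"dy":0,"dz":0,"wx":0,"wy":0,"wz":0,"jaw":20},
    {"dx":0,"dy":0,"dz":0,"wx":0,"wy":0,"wz":0,"jaw":50},
    {"dx":0,"dy":0,"dz":0,"wx":0,"wy":0,"wz":0,"jaw":50},
    {"dx":0,"dy":0,"dz":0,"wx":0,"wy":0,"wz":0,"jaw":50},
    {"dx":0,"dy":0,"dz":25,"wx":0,"wy":0,"wz":0,"jaw":50},
    {"dx":0,"dy":0,"dz":25,"wx":0,"wy":0,"wz":0,"jaw":50},
    {"dx":0,"dy":0,"dz":0,"wx":0,"wy":0,"wz":0,"jaw":50},
    {"dx":0,"dy":0,"dz":0,"wx":0,"wy":0,"wz":0,"jaw":50},
  ],
)

```text
time: 4.63
position: [0.4628, 0.3196, 0.1505]
tcp_rot: [179.8, -0.2, 84.8]
wrist_force: [0.2, -0.0, 0.2]
gripper_width: 0.0497
```

Run:
```python
from h import *
d=snap('wrist','w4.png')
for z in (.088,.100):print(proj(d,[.463,.3175,z]))
snap('scene','s4.png')
im=cv2.imread('pics/s4.png');cv2.imwrite('pics/s4z.png',cv2.resize(im[140:270,340:510],None,fx=4.5,fy=4.5,interpolation=cv2.INTER_CUBIC))
```

```text
[314.2199435 277.5398665]
[314.04791329 288.05081363]
```

View pics/w4.png

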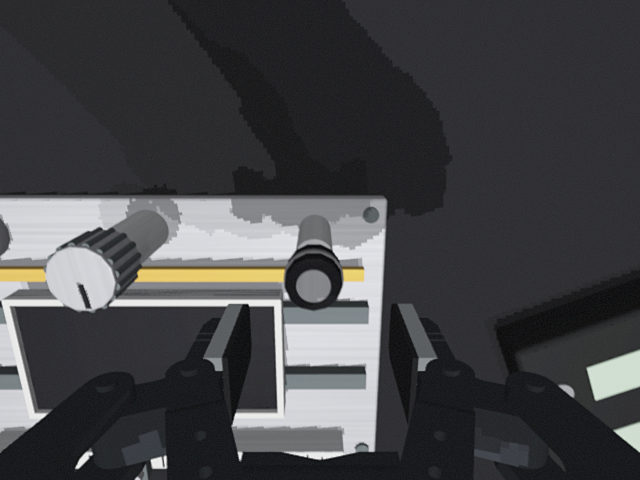

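View pics/s4z.png

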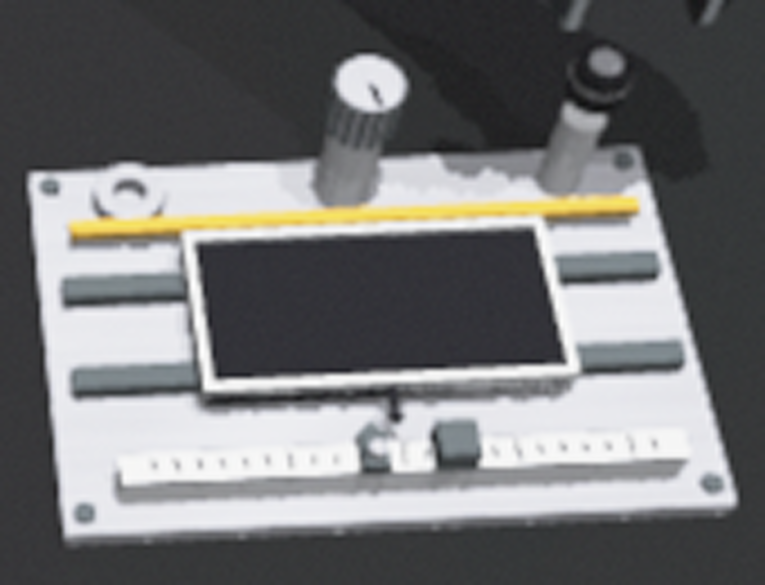

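The cap is up: its top at (314,287) matches z≈0.100. The pointer is about 15 mm on the stage's +y side of the nose, so the knob needs about −3.8 rad, in several grips.

Request:
drive_tool(
  motion=[
    {"dx":-3,"dy":-26,"dz":0,"wx":0,"wy":0,"wz":0,"jaw":60},
    {"dx":-3,"dy":-26,"dz":0,"wx":0,"wy":0,"wz":0,"jaw":60},
    {"dx":-3,"dy":-26,"dz":0,"wx":0,"wy":0,"wz":0,"jaw":60},
    {"dx":-2,"dy":-26,"dz":0,"wx":0,"wy":0,"wz":0,"jaw":60},
    {"dx":0,"dy":0,"dz":0,"wx":0,"wy":0,"wz":0,"jaw":60},
    {"dx":0,"dy":0,"dz":0,"wx":0,"wy":0,"wz":0,"jaw":60},
  ],
)

```text
time: 5.23
position: [0.4505, 0.2124, 0.1474]
tcp_rot: [-179.9, 0.1, 84.6]
wrist_force: [0.0, -0.3, 0.1]
gripper_width: 0.0599
```

Run:
```python
from h import *
s=arm.sense();print(s['position'],s['q'])
d=snap('wrist','w5.png')
print(proj(d,[.452,.2145,.094]))
im=cv2.imread('pics/w5.png');cv2.imwrite('pics/w5z.png',cv2.resize(im[180:480,180:480],None,fx=2,fy=2))
```

```text
[0.45047675 0.21240135 0.1473676 ] [-35.52195912  17.58020825   6.5249594  117.87287741  -2.79766612
  44.79183022  57.24690799]
[324.40085811 287.85274354]
```

View pics/w5z.png

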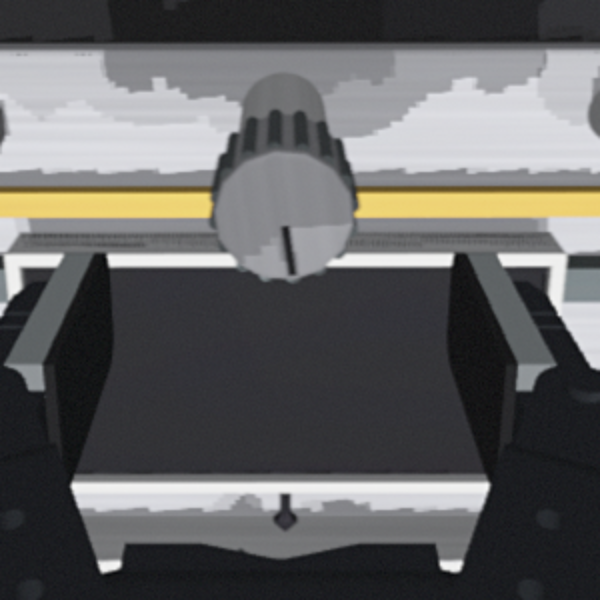

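Request:
drive_tool(
  motion=[
    {"dx":1,"dy":2,"dz":-20,"wx":0,"wy":0,"wz":0,"jaw":60},
    {"dx":0,"dy":0,"dz":-20,"wx":0,"wy":0,"wz":0,"jaw":60},
    {"dx":0,"dy":0,"dz":-22,"wx":0,"wy":0,"wz":0,"jaw":60},
    {"dx":0,"dy":0,"dz":0,"wx":0,"wy":0,"wz":0,"jaw":60},
    {"dx":0,"dy":0,"dz":0,"wx":0,"wy":0,"wz":0,"jaw":25},
    {"dx":0,"dy":0,"dz":0,"wx":0,"wy":0,"wz":0,"jaw":25},
    {"dx":0,"dy":0,"dz":0,"wx":0,"wy":0,"wz":0,"jaw":25},
    {"dx":0,"dy":0,"dz":0,"wx":0,"wy":0,"wz":0,"jaw":25},
    {"dx":0,"dy":0,"dz":0,"wx":0,"wy":0,"wz":0,"jaw":25},
    {"dx":0,"dy":0,"dz":0,"wx":0,"wy":0,"wz":0,"jaw":25},
  ],
  newtons=60,
)

```text
time: 6.12
position: [0.4518, 0.2128, 0.0871]
tcp_rot: [-179.9, 0.2, 84.6]
wrist_force: [-1.8, -7.8, 2.9]
gripper_width: 0.0307
```

Now I turn it about 84° clockwise as a first part.

Request:
drive_tool(
  motion=[
    {"dx":0,"dy":0,"dz":0,"wx":0,"wy":0,"wz":-7,"jaw":25},
    {"dx":0,"dy":0,"dz":0,"wx":0,"wy":0,"wz":-7,"jaw":25},
    {"dx":0,"dy":0,"dz":0,"wx":0,"wy":0,"wz":-7,"jaw":25},
    {"dx":0,"dy":0,"dz":0,"wx":0,"wy":0,"wz":-7,"jaw":25},
    {"dx":0,"dy":0,"dz":0,"wx":0,"wy":0,"wz":-7,"jaw":25},
    {"dx":0,"dy":0,"dz":0,"wx":0,"wy":0,"wz":-7,"jaw":25},
    {"dx":0,"dy":0,"dz":0,"wx":0,"wy":0,"wz":-7,"jaw":25},
    {"dx":0,"dy":0,"dz":0,"wx":0,"wy":0,"wz":-7,"jaw":25},
    {"dx":0,"dy":0,"dz":0,"wx":0,"wy":0,"wz":-7,"jaw":25},
    {"dx":0,"dy":0,"dz":0,"wx":0,"wy":0,"wz":-7,"jaw":25},
    {"dx":0,"dy":0,"dz":0,"wx":0,"wy":0,"wz":-7,"jaw":25},
    {"dx":0,"dy":0,"dz":0,"wx":0,"wy":0,"wz":-7,"jaw":25},
  ],
)

```text
time: 7.12
position: [0.4521, 0.2132, 0.0872]
tcp_rot: [179.9, 0.0, 0.3]
wrist_force: [-0.7, -9.8, 2.4]
gripper_width: 0.0303
```

Run:
```python
from h import *
s=arm.sense();print(s['q'],s['moment'])
snap('scene','s6.png');
im=cv2.imread('pics/s6.png');cv2.imwrite('pics/s6z.png',cv2.resize(im[140:270,340:510],None,fx=4.5,fy=4.5,interpolation=cv2.INTER_CUBIC))
```

```text
[-52.46132591  25.10677895  28.08136522 121.13614031 -18.75067483
  37.99838917 -11.36757579] [-1.74720008  0.22339434  0.07238318]
```

View pics/s6z.png

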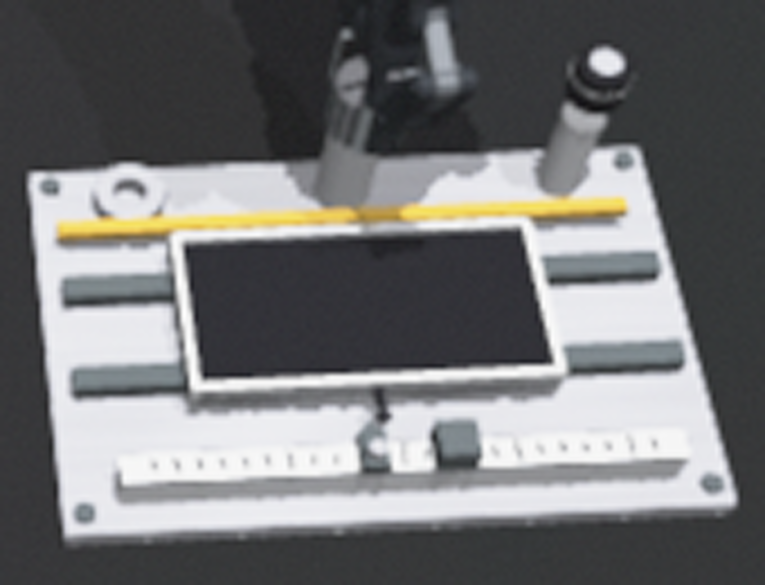

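Request:
drive_tool(
  motion=[
    {"dx":0,"dy":0,"dz":0,"wx":0,"wy":0,"wz":-7,"jaw":25},
    {"dx":0,"dy":0,"dz":0,"wx":0,"wy":0,"wz":-7,"jaw":25},
    {"dx":0,"dy":0,"dz":0,"wx":0,"wy":0,"wz":-7,"jaw":25},
    {"dx":0,"dy":0,"dz":0,"wx":0,"wy":0,"wz":-7,"jaw":25},
    {"dx":0,"dy":0,"dz":0,"wx":0,"wy":0,"wz":-7,"jaw":25},
    {"dx":0,"dy":0,"dz":0,"wx":0,"wy":0,"wz":-7,"jaw":25},
    {"dx":0,"dy":0,"dz":0,"wx":0,"wy":0,"wz":-7,"jaw":25},
    {"dx":0,"dy":0,"dz":0,"wx":0,"wy":0,"wz":-7,"jaw":25},
    {"dx":0,"dy":0,"dz":0,"wx":0,"wy":0,"wz":0,"jaw":25},
  ],
)

```text
time: 7.92
position: [0.4524, 0.213, 0.0871]
tcp_rot: [179.9, -0.1, -55.6]
wrist_force: [-1.7, -9.3, 4.4]
gripper_width: 0.0302
```

Run:
```python
from h import *
s=arm.sense();print(s['q'],s['moment'])
snap('scene','s7.png');snap('top','t7.png')
im=cv2.imread('pics/s7.png');cv2.imwrite('pics/s7z.png',cv2.resize(im[140:270,340:510],None,fx=4.5,fy=4.5,interpolation=cv2.INTER_CUBIC))
```

```text
[-63.63217409  28.78502074  43.31841812 121.68627486 -30.20582677
  40.65033468 -55.81190696] [-1.90780688  0.28050981 -0.09528243]
```

View pics/s7z.png

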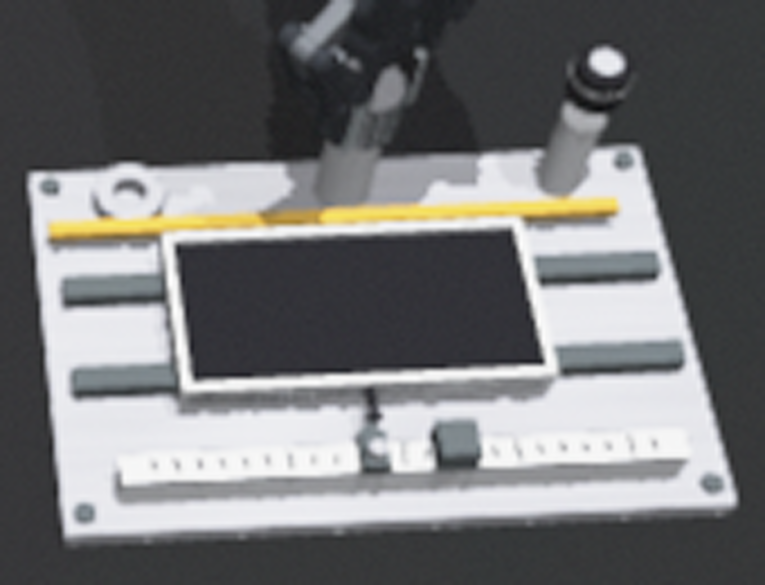

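Run:
```python
from h import *
for f,(y0,y1,x0,x1) in {'s7.png':(222,252,405,450),'t7.png':(218,252,175,220),'s4.png':(222,252,405,450),'top0.png':(218,252,175,220)}.items():
    im=cv2.imread('pics/'+f);cv2.imwrite('pics/z_'+f,cv2.resize(im[y0:y1,x0:x1],None,fx=8,fy=8,interpolation=cv2.INTER_CUBIC))
a=cv2.imread('pics/z_s7.png');b=cv2.imread('pics/z_s4.png');c=cv2.imread('pics/z_t7.png');e=cv2.imread('pics/z_top0.png')
h=max(a.shape[0],c.shape[0]);p=lambda i:cv2.copyMakeBorder(i,0,h-i.shape[0],0,10,0)
cv2.imwrite('pics/zz.png',np.vstack([np.hstack([p(a),p(c)]),np.hstack([p(b),p(e)])]));print(h)
```

```text
272
```

View pics/zz.png

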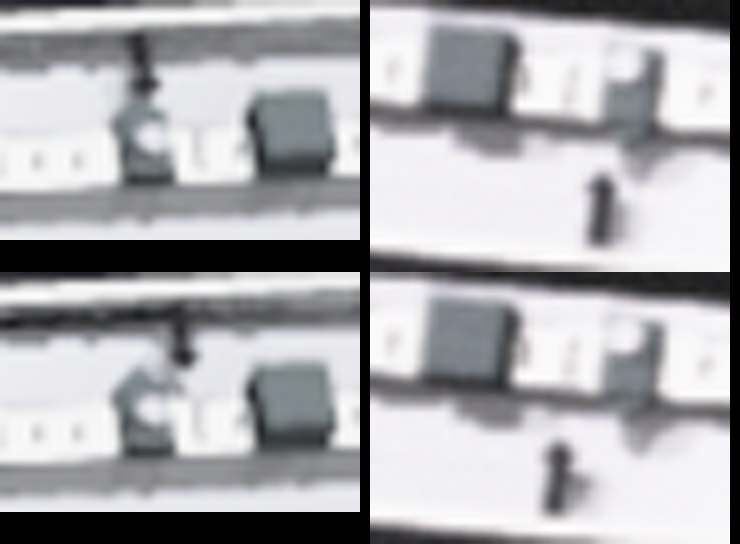

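Request:
drive_tool(
  motion=[
    {"dx":0,"dy":0,"dz":0,"wx":0,"wy":0,"wz":-7,"jaw":25},
    {"dx":0,"dy":0,"dz":0,"wx":0,"wy":0,"wz":-7,"jaw":25},
    {"dx":0,"dy":0,"dz":0,"wx":0,"wy":0,"wz":-7,"jaw":25},
    {"dx":0,"dy":0,"dz":0,"wx":0,"wy":0,"wz":-7,"jaw":25},
    {"dx":0,"dy":0,"dz":0,"wx":0,"wy":0,"wz":-7,"jaw":25},
    {"dx":0,"dy":0,"dz":0,"wx":0,"wy":0,"wz":-7,"jaw":25},
    {"dx":0,"dy":0,"dz":0,"wx":0,"wy":0,"wz":-7,"jaw":25},
    {"dx":0,"dy":0,"dz":0,"wx":0,"wy":0,"wz":-7,"jaw":25},
    {"dx":0,"dy":0,"dz":0,"wx":0,"wy":0,"wz":-7,"jaw":25},
    {"dx":0,"dy":0,"dz":0,"wx":0,"wy":0,"wz":0,"jaw":25},
    {"dx":0,"dy":0,"dz":0,"wx":0,"wy":0,"wz":0,"jaw":25},
  ],
)

```text
time: 8.93
position: [0.4524, 0.2127, 0.0872]
tcp_rot: [-179.9, -0.2, -118.4]
wrist_force: [-1.5, -9.5, 3.4]
gripper_width: 0.0304
```

Run:
```python
from h import *
s=arm.sense();print(s['q'],s['moment'])
snap('scene','s8.png');snap('top','t8.png')
for f,(y0,y1,x0,x1) in {'s8.png':(222,252,405,450),'t8.png':(218,252,175,220)}.items():
    im=cv2.imread('pics/'+f);cv2.imwrite('pics/z_'+f,cv2.resize(im[y0:y1,x0:x1],None,fx=8,fy=8,interpolation=cv2.INTER_CUBIC))
a=cv2.imread('pics/z_s8.png');c=cv2.imread('pics/z_t8.png')
h=max(a.shape[0],c.shape[0]);p=lambda i:cv2.copyMakeBorder(i,0,h-i.shape[0],0,10,0)
cv2.imwrite('pics/zz8.png',np.hstack([p(a),p(c)]))
```

```text
[ -74.0182211    36.2977237    59.83121     122.15137364  -44.06213429
   46.99272087 -104.76099828] [-2.07666908  0.22933945 -0.11796378]
```

View pics/zz8.png

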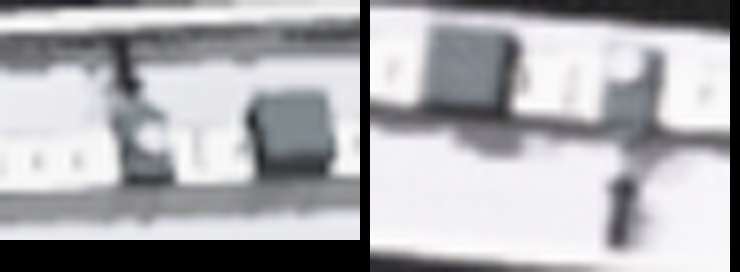

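Request:
drive_tool(
  motion=[
    {"dx":0,"dy":0,"dz":0,"wx":0,"wy":0,"wz":0,"jaw":60},
    {"dx":0,"dy":0,"dz":0,"wx":0,"wy":0,"wz":0,"jaw":60},
    {"dx":0,"dy":0,"dz":0,"wx":0,"wy":0,"wz":0,"jaw":60},
    {"dx":0,"dy":0,"dz":20,"wx":0,"wy":0,"wz":0,"jaw":60},
    {"dx":0,"dy":0,"dz":30,"wx":0,"wy":0,"wz":0,"jaw":60},
    {"dx":20,"dy":0,"dz":20,"wx":0,"wy":0,"wz":6,"jaw":60},
    {"dx":25,"dy":-2,"dz":0,"wx":0,"wy":0,"wz":6,"jaw":60},
    {"dx":25,"dy":-5,"dz":0,"wx":0,"wy":0,"wz":6,"jaw":60},
    {"dx":25,"dy":-5,"dz":0,"wx":0,"wy":0,"wz":5,"jaw":60},
    {"dx":0,"dy":0,"dz":0,"wx":0,"wy":0,"wz":0,"jaw":60},
    {"dx":0,"dy":0,"dz":0,"wx":0,"wy":0,"wz":0,"jaw":60},
  ],
)

```text
time: 9.95
position: [0.5482, 0.2039, 0.1566]
tcp_rot: [-179.9, 0.1, -95.4]
wrist_force: [0.0, 0.3, -0.2]
gripper_width: 0.0601
```

Run:
```python
from h import *
s=arm.sense();print(s['position'],s['tcp_rot'],s['q'])
d=snap('wrist','w9.png');print(d['cam_to_world'][:3,3], proj(d,[.6,.185,.034]))
```

```text
[0.54815653 0.20389839 0.15661282] [-1.79944722e+02  6.07188954e-02 -9.53606037e+01] [-64.15128158  34.30103087  56.36959931 108.19639012 -34.39653249
  56.27333419 -87.57781373]
[0.62371485 0.1967225  0.28016288] [345.71882248 148.37708821]
```

View pics/w9.png

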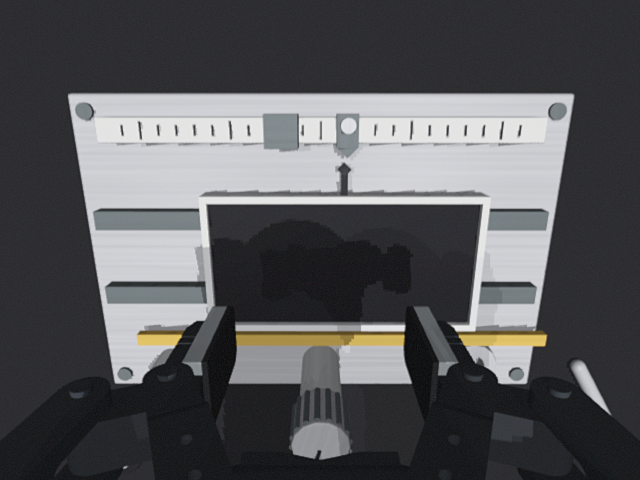

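Run:
```python
from h import *
im=cv2.imread('pics/w9.png');cv2.imwrite('pics/w9z.png',cv2.resize(im[100:200,290:400],None,fx=6,fy=6,interpolation=cv2.INTER_CUBIC))
```

```text
(no output)
```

View pics/w9z.png

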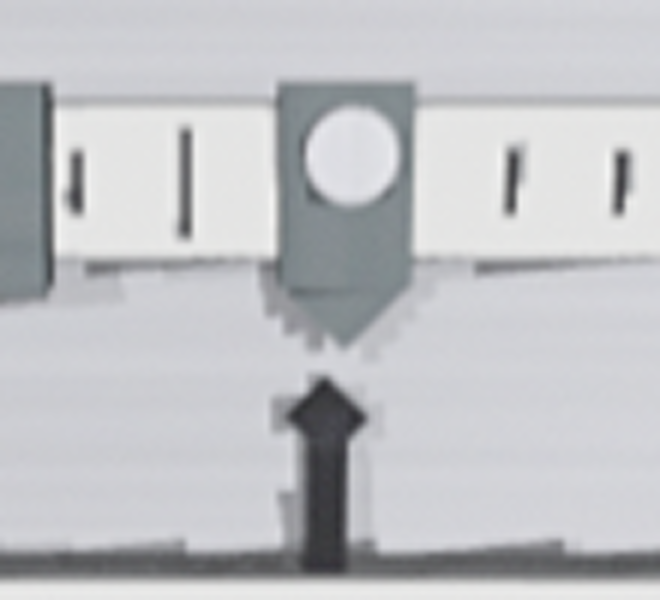

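Run:
```python
from h import *
d=load('w9.png')
t=ray(d,290+323/6,100+378/6,.034);n=ray(d,290+343/6,100+347/6,.034)
print(t,n,(t-n)@[.0924,.9957,0])
for c in [(69,94),(573,94),(528,384),(116,384)]: print(ray(d,*c,.012))
for c in [(95,118),(545,118)]: print(ray(d,*c,.034))
for c in [(203,200),(486,200),(326,560)]: print(ray(d,*c,.036))
```

```text
[0.59201858 0.18668111 0.034     ] [0.59471544 0.18459061 0.034     ] 0.0018323252323568034
[0.64453749 0.34352295 0.012     ]
[0.61655585 0.04887601 0.012     ]
[0.41880863 0.06575488 0.012     ]
[0.4464199 0.3624114 0.012    ]
[0.62926788 0.32057769 0.034     ]
[0.60600272 0.07526166 0.034     ]
[0.5788679  0.26895187 0.036     ]
[0.56360788 0.10723686 0.036     ]
[0.29276753 0.22390685 0.036     ]
```

The pointer is 1.8 mm on the +y side of the nose, within tolerance, but I'll trim it by −26°.

Request:
drive_tool(
  motion=[
    {"dx":-24,"dy":3,"dz":0,"wx":0,"wy":0,"wz":0,"jaw":60},
    {"dx":-24,"dy":3,"dz":0,"wx":0,"wy":0,"wz":0,"jaw":60},
    {"dx":-24,"dy":2,"dz":0,"wx":0,"wy":0,"wz":0,"jaw":60},
    {"dx":-24,"dy":2,"dz":0,"wx":0,"wy":0,"wz":0,"jaw":60},
    {"dx":0,"dy":0,"dz":0,"wx":0,"wy":0,"wz":0,"jaw":60},
    {"dx":0,"dy":0,"dz":0,"wx":0,"wy":0,"wz":0,"jaw":60},
  ],
)

```text
time: 10.5
position: [0.4489, 0.2153, 0.1558]
tcp_rot: [179.9, 0.1, -95.1]
wrist_force: [-0.3, 0.1, -0.2]
gripper_width: 0.06
```

Request:
drive_tool(
  motion=[
    {"dx":3,"dy":-1,"dz":-23,"wx":0,"wy":0,"wz":0,"jaw":60},
    {"dx":0,"dy":0,"dz":-23,"wx":0,"wy":0,"wz":0,"jaw":60},
    {"dx":0,"dy":0,"dz":-23,"wx":0,"wy":0,"wz":0,"jaw":60},
    {"dx":0,"dy":0,"dz":0,"wx":0,"wy":0,"wz":0,"jaw":60},
    {"dx":0,"dy":0,"dz":0,"wx":0,"wy":0,"wz":0,"jaw":25},
    {"dx":0,"dy":0,"dz":0,"wx":0,"wy":0,"wz":0,"jaw":25},
    {"dx":0,"dy":0,"dz":0,"wx":0,"wy":0,"wz":0,"jaw":25},
    {"dx":0,"dy":0,"dz":0,"wx":0,"wy":0,"wz":0,"jaw":25},
    {"dx":0,"dy":0,"dz":0,"wx":0,"wy":0,"wz":0,"jaw":25},
    {"dx":0,"dy":0,"dz":0,"wx":0,"wy":0,"wz":0,"jaw":25},
  ],
)

```text
time: 11.33
position: [0.4552, 0.2124, 0.0886]
tcp_rot: [-179.9, 0.0, -95.3]
wrist_force: [-1.1, -3.6, 6.5]
gripper_width: 0.0304
```

Request:
drive_tool(
  motion=[
    {"dx":0,"dy":0,"dz":0,"wx":0,"wy":0,"wz":-5,"jaw":25},
    {"dx":0,"dy":0,"dz":0,"wx":0,"wy":0,"wz":-7,"jaw":25},
    {"dx":0,"dy":0,"dz":0,"wx":0,"wy":0,"wz":-7,"jaw":25},
    {"dx":0,"dy":0,"dz":0,"wx":0,"wy":0,"wz":-7,"jaw":25},
    {"dx":0,"dy":0,"dz":0,"wx":0,"wy":0,"wz":0,"jaw":25},
    {"dx":0,"dy":0,"dz":0,"wx":0,"wy":0,"wz":0,"jaw":25},
    {"dx":0,"dy":0,"dz":0,"wx":0,"wy":0,"wz":0,"jaw":60},
    {"dx":0,"dy":0,"dz":0,"wx":0,"wy":0,"wz":0,"jaw":60},
    {"dx":0,"dy":0,"dz":0,"wx":0,"wy":0,"wz":0,"jaw":60},
    {"dx":0,"dy":0,"dz":20,"wx":0,"wy":0,"wz":0,"jaw":60},
    {"dx":0,"dy":0,"dz":25,"wx":0,"wy":0,"wz":0,"jaw":60},
    {"dx":0,"dy":0,"dz":25,"wx":0,"wy":0,"wz":0,"jaw":60},
  ],
)

```text
time: 12.33
position: [0.4537, 0.2133, 0.1576]
tcp_rot: [180.0, -0.1, -121.3]
wrist_force: [0.1, 0.7, 0.7]
gripper_width: 0.0599
```

Request:
drive_tool(
  motion=[
    {"dx":24,"dy":-3,"dz":0,"wx":0,"wy":0,"wz":6.5,"jaw":60},
    {"dx":24,"dy":-3,"dz":0,"wx":0,"wy":0,"wz":6.5,"jaw":60},
    {"dx":24,"dy":-3,"dz":0,"wx":0,"wy":0,"wz":6.5,"jaw":60},
    {"dx":24,"dy":-2,"dz":0,"wx":0,"wy":0,"wz":6.5,"jaw":60},
    {"dx":0,"dy":0,"dz":0,"wx":0,"wy":0,"wz":0,"jaw":60},
    {"dx":0,"dy":0,"dz":0,"wx":0,"wy":0,"wz":0,"jaw":60},
  ],
)

```text
time: 12.83
position: [0.5508, 0.2017, 0.1572]
tcp_rot: [-180.0, 0.0, -95.4]
wrist_force: [0.3, 0.5, 0.8]
gripper_width: 0.0603
```

Run:
```python
from h import *
d=snap('wrist','w10.png');u,v=proj(d,[.595,.185,.034]).round().astype(int);print(u,v)
im=cv2.imread('pics/w10.png');u0,v0=u-55,max(v-40,0);print(u0,v0);cv2.imwrite('pics/w10z.png',cv2.resize(im[v0:v0+95,u0:u0+110],None,fx=6,fy=6,interpolation=cv2.INTER_CUBIC))
```

```text
343 162
288 122
```

View pics/w10z.png

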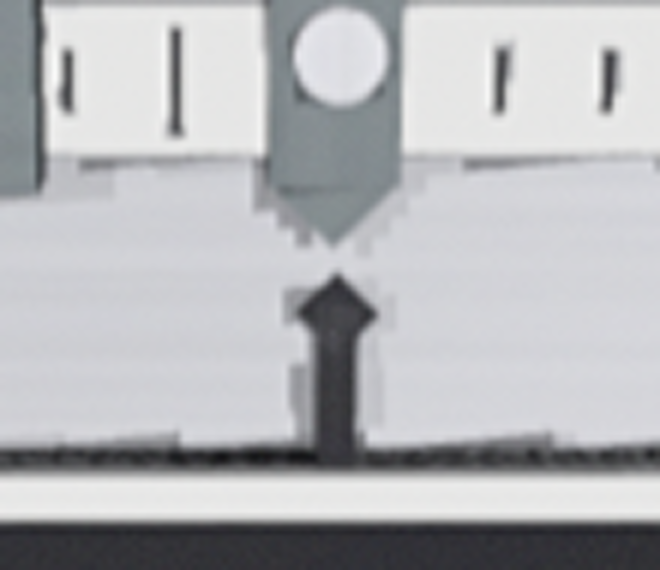

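The nose is at zoom (333,247) and the tip at (338,273), so they are aligned to about 0.4 mm. Next I push the cap home with the fingers closed.

Request:
drive_tool(
  motion=[
    {"dx":-15,"dy":20,"dz":0,"wx":0,"wy":0,"wz":7,"jaw":0},
    {"dx":-15,"dy":20,"dz":0,"wx":0,"wy":0,"wz":7,"jaw":0},
    {"dx":-15,"dy":20,"dz":0,"wx":0,"wy":0,"wz":7,"jaw":0},
    {"dx":-15,"dy":20,"dz":0,"wx":0,"wy":0,"wz":7,"jaw":0},
    {"dx":-15,"dy":20,"dz":0,"wx":0,"wy":0,"wz":7,"jaw":0},
    {"dx":-14,"dy":17,"dz":0,"wx":0,"wy":0,"wz":7,"jaw":0},
    {"dx":0,"dy":0,"dz":0,"wx":0,"wy":0,"wz":0,"jaw":0},
    {"dx":0,"dy":0,"dz":0,"wx":0,"wy":0,"wz":0,"jaw":0},
  ],
  newtons=40,
)

```text
time: 13.55
position: [0.4587, 0.3205, 0.1567]
tcp_rot: [179.9, 0.1, -53.1]
wrist_force: [1.1, 0.5, 0.7]
gripper_width: 0.0001
```

Request:
drive_tool(
  motion=[
    {"dx":3,"dy":-2,"dz":-15,"wx":0,"wy":0,"wz":0,"jaw":0},
    {"dx":0,"dy":0,"dz":-15,"wx":0,"wy":0,"wz":0,"jaw":0},
    {"dx":0,"dy":0,"dz":-6,"wx":0,"wy":0,"wz":0,"jaw":0},
    {"dx":0,"dy":0,"dz":-4,"wx":0,"wy":0,"wz":0,"jaw":0},
    {"dx":0,"dy":0,"dz":-4,"wx":0,"wy":0,"wz":0,"jaw":0},
    {"dx":0,"dy":0,"dz":-4,"wx":0,"wy":0,"wz":0,"jaw":0},
    {"dx":0,"dy":0,"dz":0,"wx":0,"wy":0,"wz":0,"jaw":0},
  ],
)

```text
time: 14.13
position: [0.4642, 0.3164, 0.1089]
tcp_rot: [180.0, -0.0, -53.4]
wrist_force: [0.3, 0.1, 0.2]
gripper_width: -0.0001
```

Run:
```python
from h import *
snap('scene','s11.png')
im=cv2.imread('pics/s11.png');cv2.imwrite('pics/s11z.png',cv2.resize(im[140:270,340:510],None,fx=4.5,fy=4.5,interpolation=cv2.INTER_CUBIC))
snap('wrist','w11.png')
```

```text
(no output)
```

View pics/s11z.png

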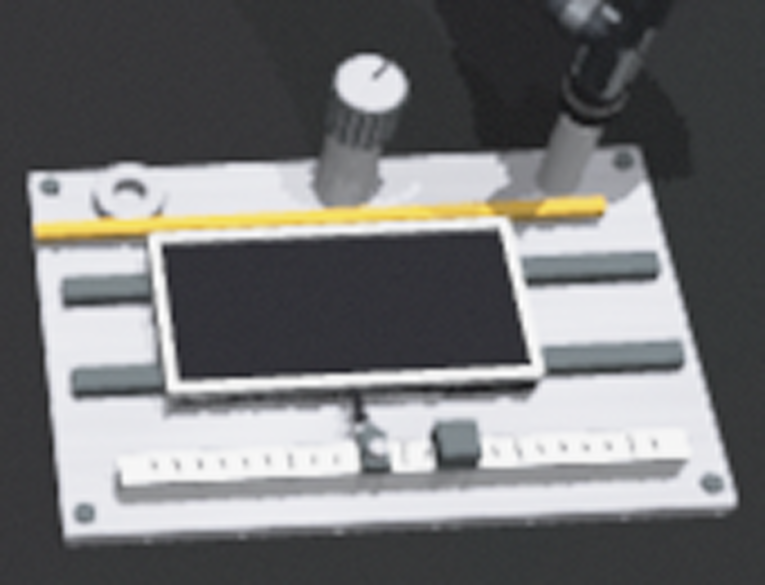

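View pics/w11.png

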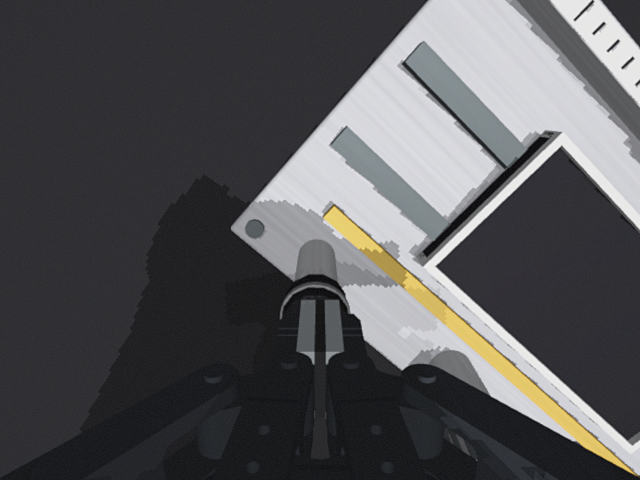

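Request:
drive_tool(
  motion=[
    {"dx":0,"dy":0,"dz":-2,"wx":0,"wy":0,"wz":0,"jaw":0},
    {"dx":0,"dy":0,"dz":-2,"wx":0,"wy":0,"wz":0,"jaw":0},
    {"dx":0,"dy":0,"dz":-2,"wx":0,"wy":0,"wz":0,"jaw":0},
    {"dx":0,"dy":0,"dz":0,"wx":0,"wy":0,"wz":0,"jaw":0},
  ],
)

```text
time: 14.57
position: [0.465, 0.3174, 0.1065]
tcp_rot: [-179.9, 0.2, -53.3]
wrist_force: [-7.5, -3.0, 27.8]
gripper_width: 0.0002
```

Request:
drive_tool(
  motion=[
    {"dx":0,"dy":0,"dz":20,"wx":0,"wy":0,"wz":0,"jaw":0},
    {"dx":0,"dy":0,"dz":25,"wx":0,"wy":0,"wz":0,"jaw":0},
    {"dx":10,"dy":0,"dz":25,"wx":0,"wy":0,"wz":7,"jaw":40},
    {"dx":15,"dy":-30,"dz":0,"wx":0,"wy":0,"wz":7,"jaw":40},
    {"dx":15,"dy":-30,"dz":0,"wx":0,"wy":0,"wz":7,"jaw":40},
    {"dx":10,"dy":-35,"dz":0,"wx":0,"wy":0,"wz":7,"jaw":40},
    {"dx":10,"dy":-35,"dz":0,"wx":0,"wy":0,"wz":7,"jaw":40},
    {"dx":10,"dy":-35,"dz":0,"wx":0,"wy":0,"wz":7,"jaw":40},
    {"dx":10,"dy":-35,"dz":0,"wx":0,"wy":0,"wz":6,"jaw":40},
    {"dx":10,"dy":-35,"dz":0,"wx":0,"wy":0,"wz":0,"jaw":40},
    {"dx":10,"dy":-35,"dz":0,"wx":0,"wy":0,"wz":0,"jaw":40},
    {"dx":0,"dy":-35,"dz":0,"wx":0,"wy":0,"wz":0,"jaw":40},
  ],
)

```text
time: 15.57
position: [0.5659, 0.0102, 0.1734]
tcp_rot: [-180.0, -0.2, -5.3]
wrist_force: [0.8, 0.5, 0.4]
gripper_width: 0.0398
```

Request:
drive_tool(
  motion=[
    {"dx":0,"dy":-35,"dz":0,"wx":0,"wy":0,"wz":0,"jaw":40},
    {"dx":0,"dy":-35,"dz":0,"wx":0,"wy":0,"wz":0,"jaw":40},
    {"dx":0,"dy":-35,"dz":0,"wx":0,"wy":0,"wz":0,"jaw":40},
    {"dx":0,"dy":0,"dz":0,"wx":0,"wy":0,"wz":0,"jaw":40},
    {"dx":0,"dy":0,"dz":0,"wx":0,"wy":0,"wz":0,"jaw":40},
  ],
)

```text
time: 15.98
position: [0.5638, -0.0959, 0.1733]
tcp_rot: [180.0, -0.1, -5.6]
wrist_force: [1.5, 0.9, 0.4]
gripper_width: 0.0401
```

Run:
```python
from h import *
s=arm.sense();print(s['position'],s['tcp_rot'],s['q'])
snap('scene','s12.png');snap('wrist','w12.png')
im=cv2.imread('pics/s12.png');cv2.imwrite('pics/s12z.png',cv2.resize(im[140:290,180:510],None,fx=2.4,fy=2.4,interpolation=cv2.INTER_CUBIC))
```

```text
[ 0.56377744 -0.09589241  0.17327419] [ 1.79963122e+02 -5.47374152e-02 -5.60120292e+00] [-22.92188281  25.04220811  37.38137821 108.51488333 -18.83714671
  52.58971259  17.86224887]
```

View pics/s12z.png

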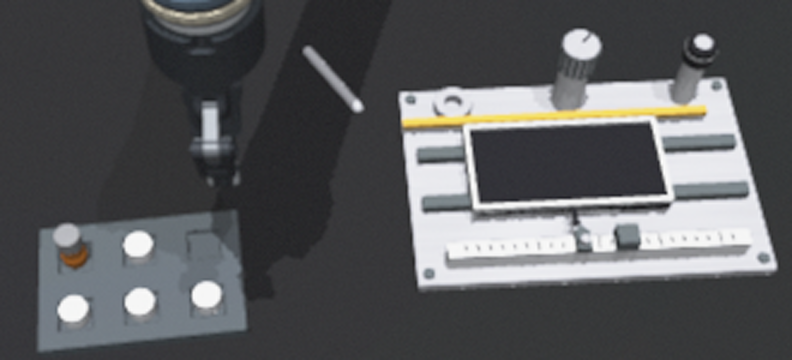

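View pics/w12.png

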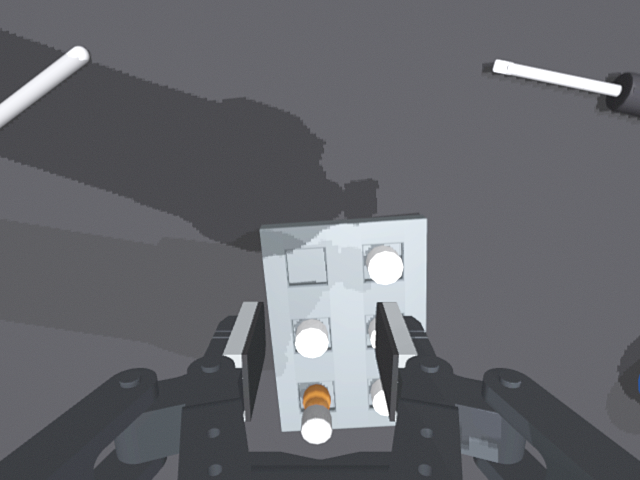

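```bash
cat >> h.py <<'E'
def stubs(d,z=.023,amin=150,amax=4000,thr=200):
    g=cv2.cvtColor(d['image'].astype(np.uint8),cv2.COLOR_RGB2HSV)
    m=((g[:,:,2]>thr)&(g[:,:,1]<40)).astype(np.uint8)
    n,l,st,ce=cv2.connectedComponentsWithStats(m)
    for i in range(1,n):
        if amin<st[i,4]<amax: print(st[i].tolist(),ce[i].round(1),ray(d,*ce[i],z).round(4))
E
python3 - <<'E'
from h import *
d=load('w12.png')
stubs(d)
for c in [(263,230),(426,218),(283,431)]: print(ray(d,*c,.012).round(4))
stubs(load('top0.png'),amin=80,amax=300)
E
```

```text
[0, 46, 88, 77, 1608] [42.2 81.2] [0.4087 0.0121 0.023 ]
[493, 60, 128, 36, 1441] [555.4  77.4] [ 0.712  -0.0147  0.023 ]
[301, 418, 31, 26, 616] [316.1 430.6] [ 0.5462 -0.2535  0.023 ]
[ 0.5252 -0.0944  0.012 ]
[ 0.6362 -0.0965  0.012 ]
[ 0.5189 -0.2608  0.012 ]
[312, 157, 13, 38, 84] [318.1 175.9] [ 0.7121 -0.0151  0.023 ]
[374, 226, 12, 13, 124] [379.5 232.2] [ 0.6044 -0.1266  0.023 ]
[403, 227, 13, 13, 125] [409.1 233. ] [ 0.6029 -0.1807  0.023 ]
[433, 228, 12, 12, 116] [438.4 233.7] [ 0.6013 -0.2344  0.023 ]
[403, 256, 13, 13, 126] [409.4 262.2] [ 0.5489 -0.1791  0.023 ]
[295, 332, 23, 45, 188] [306.1 354.2] [0.3881 0.0071 0.023 ]
```

Run:
```python
from h import *
d=load('w12.png');print(ray(d,385,266,.023),ray(d,312,340,.023))
im=cv2.imread('pics/w12.png');cv2.imwrite('pics/w12z.png',cv2.resize(im[210:440,250:440],None,fx=2.6,fy=2.6,interpolation=cv2.INTER_CUBIC))
```

```text
[ 0.60546908 -0.12424772  0.023     ] [ 0.55088157 -0.17547171  0.023     ]
```

View pics/w12z.png

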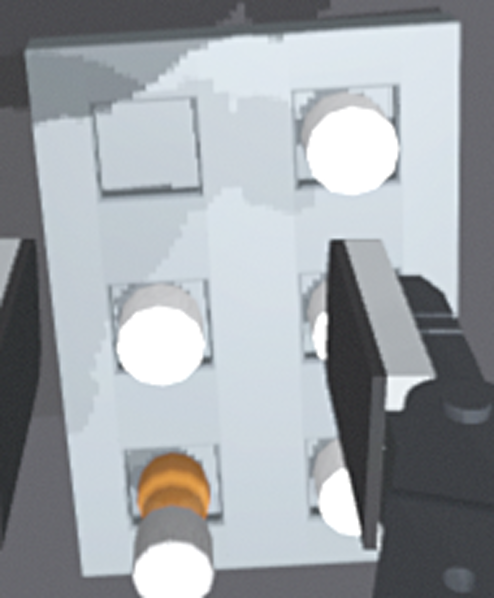

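Four stubs are present: A (.605,−.126), B (.603,−.180), C (.601,−.234) and D (.550,−.178). The top and wrist views agree within about 2 mm. I start with stub A.

Request:
drive_tool(
  motion=[
    {"dx":20,"dy":-15,"dz":-25,"wx":0,"wy":0,"wz":0,"jaw":38},
    {"dx":21,"dy":-15,"dz":-25,"wx":0,"wy":0,"wz":0,"jaw":38},
    {"dx":0,"dy":0,"dz":-25,"wx":0,"wy":0,"wz":0,"jaw":38},
    {"dx":0,"dy":0,"dz":0,"wx":0,"wy":0,"wz":0,"jaw":38},
    {"dx":0,"dy":0,"dz":0,"wx":0,"wy":0,"wz":0,"jaw":38},
  ],
)

```text
time: 16.5
position: [0.6042, -0.1208, 0.0967]
tcp_rot: [-180.0, 0.2, -5.1]
wrist_force: [-0.2, 0.4, 0.2]
gripper_width: 0.0379
```

Run:
```python
from h import *
d=snap('wrist','w13.png');stubs(d);print(proj(d,[.605,-.126,.023]))
```

```text
[473, 0, 167, 36, 2102] [572.9  13.7] [ 0.7176 -0.0184  0.023 ]
[352, 213, 30, 22, 375] [368.2 220.1] [ 0.629  -0.0981  0.023 ]
[163, 277, 75, 99, 3055] [191.9 325.6] [ 0.5366 -0.1453  0.023 ]
[322.59295435 279.35324004]
```

View pics/w13.png

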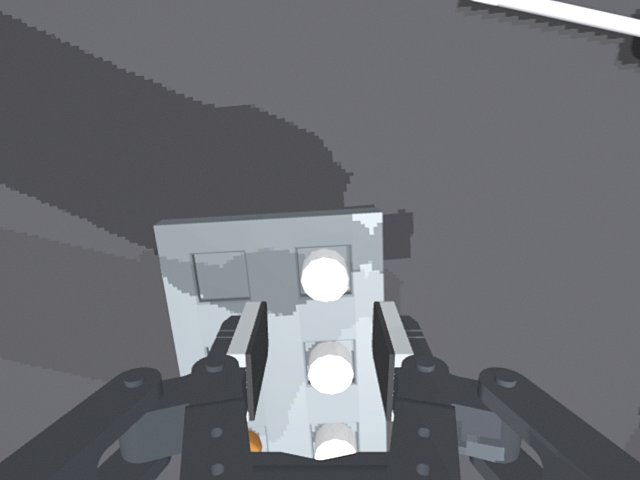

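Request:
drive_tool(
  motion=[
    {"dx":2,"dy":-4,"dz":-20,"wx":0,"wy":0,"wz":0,"jaw":38},
    {"dx":0,"dy":0,"dz":-20,"wx":0,"wy":0,"wz":0,"jaw":38},
    {"dx":0,"dy":0,"dz":-15,"wx":0,"wy":0,"wz":0,"jaw":38},
    {"dx":0,"dy":0,"dz":-8,"wx":0,"wy":0,"wz":0,"jaw":38},
    {"dx":0,"dy":0,"dz":0,"wx":0,"wy":0,"wz":0,"jaw":38},
    {"dx":0,"dy":0,"dz":0,"wx":0,"wy":0,"wz":0,"jaw":15},
    {"dx":0,"dy":0,"dz":0,"wx":0,"wy":0,"wz":0,"jaw":15},
    {"dx":0,"dy":0,"dz":0,"wx":0,"wy":0,"wz":0,"jaw":15},
    {"dx":0,"dy":0,"dz":0,"wx":0,"wy":0,"wz":0,"jaw":15},
    {"dx":0,"dy":0,"dz":0,"wx":0,"wy":0,"wz":0,"jaw":15},
  ],
  newtons=50,
)

```text
time: 17.38
position: [0.6073, -0.1267, 0.0368]
tcp_rot: [-179.9, -0.1, -5.3]
wrist_force: [-4.0, 1.3, 7.2]
gripper_width: 0.0204
```

Request:
drive_tool(
  motion=[
    {"dx":0,"dy":0,"dz":5,"wx":0,"wy":0,"wz":0,"jaw":15},
    {"dx":0,"dy":0,"dz":15,"wx":0,"wy":0,"wz":0,"jaw":15},
    {"dx":0,"dy":0,"dz":20,"wx":0,"wy":0,"wz":0,"jaw":15},
    {"dx":0,"dy":0,"dz":30,"wx":0,"wy":0,"wz":0,"jaw":15},
    {"dx":0,"dy":0,"dz":0,"wx":0,"wy":0,"wz":0,"jaw":15},
  ],
)

```text
time: 17.8
position: [0.6109, -0.1287, 0.1111]
tcp_rot: [179.9, -0.7, -5.3]
wrist_force: [0.7, -0.8, 0.4]
gripper_width: 0.0206
```

Run:
```python
from h import *
d=snap('wrist','w14.png')
snap('scene','s14.png')
im=cv2.imread('pics/s14.png');cv2.imwrite('pics/s14z.png',cv2.resize(im[120:290,170:330],None,fx=3.5,fy=3.5,interpolation=cv2.INTER_CUBIC))
```

```text
(no output)
```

View pics/w14.png

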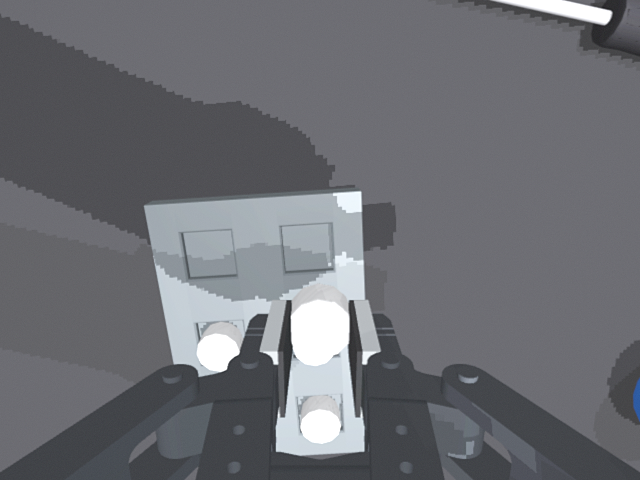

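View pics/s14z.png

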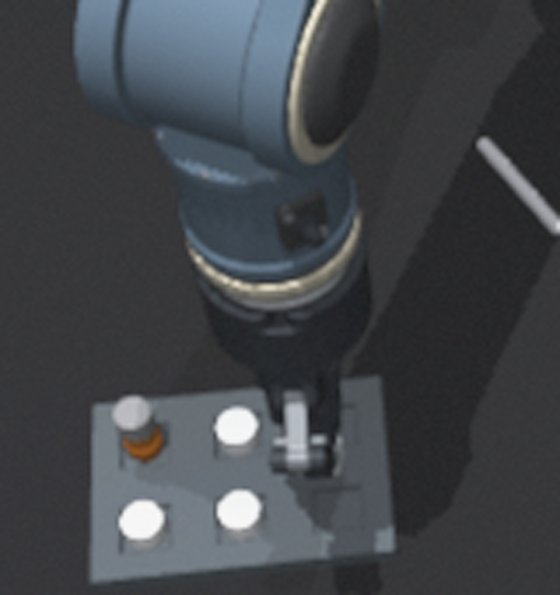

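Request:
drive_tool(
  motion=[
    {"dx":-5,"dy":20,"dz":15,"wx":0,"wy":0,"wz":0,"jaw":15},
    {"dx":-8,"dy":35,"dz":0,"wx":0,"wy":0,"wz":0,"jaw":15},
    {"dx":-8,"dy":35,"dz":0,"wx":0,"wy":0,"wz":0,"jaw":15},
    {"dx":-8,"dy":35,"dz":0,"wx":0,"wy":0,"wz":0,"jaw":15},
    {"dx":-8,"dy":35,"dz":0,"wx":0,"wy":0,"wz":0,"jaw":15},
    {"dx":-8,"dy":35,"dz":0,"wx":0,"wy":0,"wz":0,"jaw":15},
    {"dx":-8,"dy":35,"dz":0,"wx":0,"wy":0,"wz":0,"jaw":15},
    {"dx":-8,"dy":35,"dz":0,"wx":0,"wy":0,"wz":0,"jaw":15},
    {"dx":-8,"dy":35,"dz":0,"wx":0,"wy":0,"wz":0,"jaw":15},
    {"dx":-8,"dy":35,"dz":0,"wx":0,"wy":0,"wz":0,"jaw":15},
    {"dx":0,"dy":35,"dz":0,"wx":0,"wy":0,"wz":0,"jaw":15},
    {"dx":0,"dy":0,"dz":0,"wx":0,"wy":0,"wz":0,"jaw":15},
  ],
)

```text
time: 18.9
position: [0.5279, 0.2526, 0.1188]
tcp_rot: [-179.8, 0.1, -4.6]
wrist_force: [0.3, 0.7, -0.4]
gripper_width: 0.0205
```

Run:
```python
from h import *
d=snap('wrist','w15.png');s=arm.sense();print(s['position'],s['tcp_rot'],proj(d,[.528,.190,.032]))
```

```text
[0.52856795 0.24830305 0.11890514] [-1.79940996e+02  6.10154803e-02 -4.78443141e+00] [328.87678092 366.33140677]
```

View pics/w15.png

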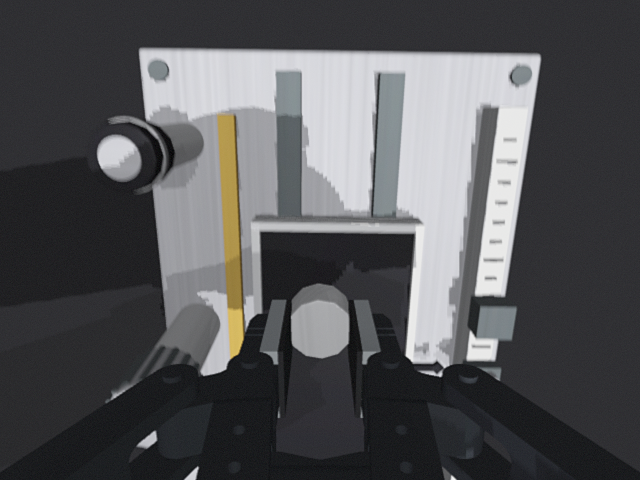

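Run:
```python
from h import *
d=load('w15.png');print(ray(d,321,328,.105), [ray(d,*c,.036).round(4) for c in [(252,220),(422,223)]])
```

```text
[0.52858647 0.25350453 0.105     ] [array([0.4966, 0.278 , 0.036 ]), array([0.5799, 0.2698, 0.036 ])]
```

Request:
drive_tool(
  motion=[
    {"dx":6,"dy":-9,"dz":0,"wx":0,"wy":0,"wz":0,"jaw":15},
    {"dx":0,"dy":0,"dz":-20,"wx":0,"wy":0,"wz":0,"jaw":15},
    {"dx":0,"dy":0,"dz":-20,"wx":0,"wy":0,"wz":0,"jaw":15},
    {"dx":0,"dy":0,"dz":-10,"wx":0,"wy":0,"wz":0,"jaw":15},
    {"dx":0,"dy":0,"dz":-3,"wx":0,"wy":0,"wz":0,"jaw":15},
    {"dx":0,"dy":0,"dz":0,"wx":0,"wy":0,"wz":0,"jaw":15},
  ],
)

```text
time: 19.45
position: [0.5361, 0.2321, 0.0663]
tcp_rot: [179.9, 0.1, -5.4]
wrist_force: [-0.7, 0.5, -0.3]
gripper_width: 0.0206
```

Request:
drive_tool(
  motion=[
    {"dx":0,"dy":8,"dz":0,"wx":0,"wy":0,"wz":0,"jaw":15},
    {"dx":0,"dy":0,"dz":-2,"wx":0,"wy":0,"wz":0,"jaw":15},
    {"dx":0,"dy":0,"dz":-2,"wx":0,"wy":0,"wz":0,"jaw":15},
    {"dx":0,"dy":0,"dz":0,"wx":0,"wy":0,"wz":0,"jaw":15},
  ],
)

```text
time: 19.78
position: [0.5361, 0.2424, 0.0632]
tcp_rot: [-180.0, -0.0, -5.2]
wrist_force: [1.0, 0.1, -0.2]
gripper_width: 0.0207
```

Request:
drive_tool(
  motion=[
    {"dx":0,"dy":0,"dz":-1,"wx":0,"wy":0,"wz":0,"jaw":15},
    {"dx":0,"dy":0,"dz":-1,"wx":0,"wy":0,"wz":0,"jaw":15},
    {"dx":0,"dy":0,"dz":0,"wx":0,"wy":0,"wz":0,"jaw":15},
  ],
)

```text
time: 20.03
position: [0.5362, 0.2421, 0.0618]
tcp_rot: [-180.0, -0.0, -5.3]
wrist_force: [-2.2, 0.4, 4.3]
gripper_width: 0.0204
```

Contact (4 N). Now I release and rise.

Request:
drive_tool(
  motion=[
    {"dx":0,"dy":0,"dz":0,"wx":0,"wy":0,"wz":0,"jaw":38},
    {"dx":0,"dy":0,"dz":0,"wx":0,"wy":0,"wz":0,"jaw":38},
    {"dx":0,"dy":0,"dz":0,"wx":0,"wy":0,"wz":0,"jaw":38},
    {"dx":0,"dy":0,"dz":20,"wx":0,"wy":0,"wz":0,"jaw":38},
    {"dx":0,"dy":0,"dz":25,"wx":0,"wy":0,"wz":0,"jaw":38},
    {"dx":0,"dy":0,"dz":20,"wx":0,"wy":0,"wz":0,"jaw":38},
    {"dx":0,"dy":0,"dz":0,"wx":0,"wy":0,"wz":0,"jaw":38},
  ],
)

```text
time: 20.62
position: [0.5386, 0.2425, 0.1298]
tcp_rot: [-179.8, -0.3, -5.3]
wrist_force: [0.7, 0.0, 0.6]
gripper_width: 0.0379
```

Run:
```python
from h import *
d=snap('wrist','w16.png');s=arm.sense();print(s['position'])
snap('top','t16.png')
```

```text
[0.53732872 0.24240035 0.1278857 ]
```

View pics/w16.png

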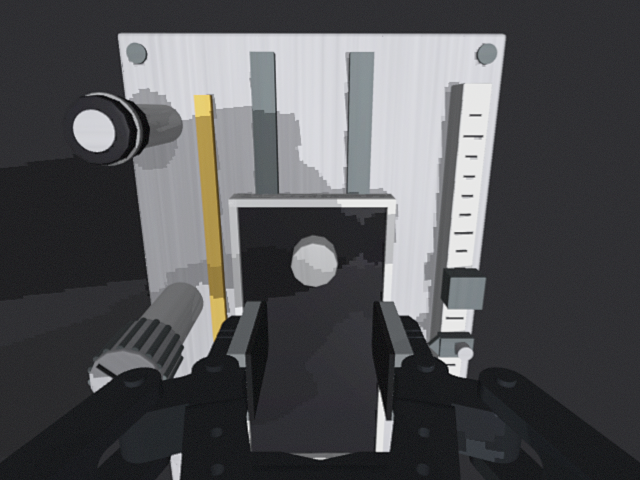

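View pics/t16.png

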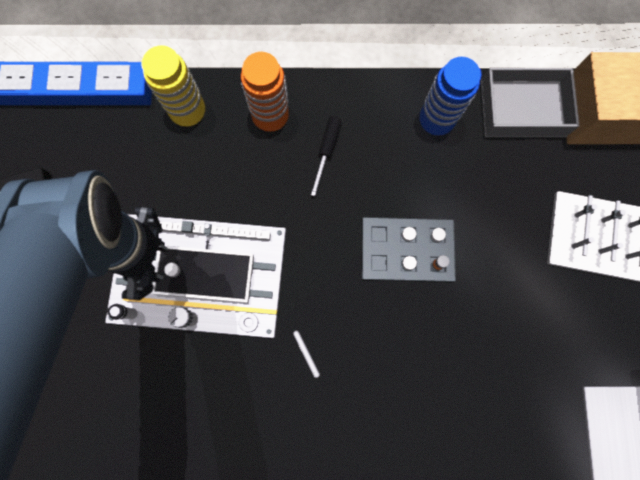

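Request:
drive_tool(
  motion=[
    {"dx":5,"dy":-34,"dz":0,"wx":0,"wy":0,"wz":0,"jaw":38},
    {"dx":5,"dy":-36,"dz":0,"wx":0,"wy":0,"wz":0,"jaw":38},
    {"dx":5,"dy":-36,"dz":0,"wx":0,"wy":0,"wz":0,"jaw":38},
    {"dx":5,"dy":-36,"dz":0,"wx":0,"wy":0,"wz":0,"jaw":38},
    {"dx":5,"dy":-36,"dz":0,"wx":0,"wy":0,"wz":0,"jaw":38},
    {"dx":6,"dy":-36,"dz":0,"wx":0,"wy":0,"wz":0,"jaw":38},
    {"dx":6,"dy":-36,"dz":0,"wx":0,"wy":0,"wz":0,"jaw":38},
    {"dx":6,"dy":-36,"dz":0,"wx":0,"wy":0,"wz":0,"jaw":38},
    {"dx":6,"dy":-36,"dz":0,"wx":0,"wy":0,"wz":0,"jaw":38},
    {"dx":6,"dy":-36,"dz":0,"wx":0,"wy":0,"wz":0,"jaw":38},
    {"dx":6,"dy":-36,"dz":0,"wx":0,"wy":0,"wz":0,"jaw":38},
    {"dx":6,"dy":-28,"dz":0,"wx":0,"wy":0,"wz":0,"jaw":38},
  ],
)

```text
time: 21.72
position: [0.6017, -0.1833, 0.1245]
tcp_rot: [179.9, 0.1, -5.4]
wrist_force: [-0.2, -0.3, 1.0]
gripper_width: 0.0382
```

Request:
drive_tool(
  motion=[
    {"dx":0,"dy":0,"dz":-25,"wx":0,"wy":0,"wz":0,"jaw":38},
    {"dx":0,"dy":0,"dz":0,"wx":0,"wy":0,"wz":0,"jaw":38},
    {"dx":0,"dy":0,"dz":0,"wx":0,"wy":0,"wz":0,"jaw":38},
    {"dx":0,"dy":0,"dz":0,"wx":0,"wy":0,"wz":0,"jaw":38},
  ],
)

```text
time: 22.05
position: [0.6027, -0.1788, 0.1003]
tcp_rot: [-180.0, 0.1, -5.2]
wrist_force: [0.0, 0.5, 1.1]
gripper_width: 0.0383
```

Run:
```python
from h import *
d=snap('wrist','w17.png');print(arm.sense()['position'],proj(d,[.604,-.180,.023]),proj(d,[.602,-.234,.023]),proj(d,[.550,-.178,.023]))
```

```text
[ 0.60320239 -0.17875591  0.10092828] [322.52014358 269.05968855] [327.89264912 363.91617297] [214.15467738 274.56026983]
```

View pics/w17.png

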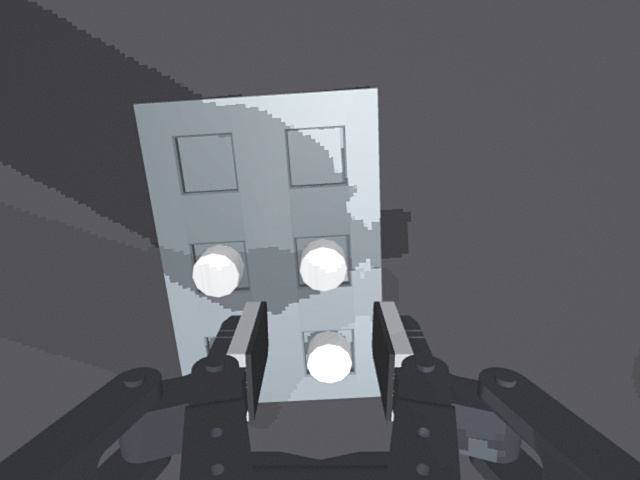

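Request:
drive_tool(
  motion=[
    {"dx":1,"dy":-1,"dz":-22,"wx":0,"wy":0,"wz":0,"jaw":38},
    {"dx":0,"dy":0,"dz":-22,"wx":0,"wy":0,"wz":0,"jaw":38},
    {"dx":0,"dy":0,"dz":-14,"wx":0,"wy":0,"wz":0,"jaw":38},
    {"dx":0,"dy":0,"dz":-8,"wx":0,"wy":0,"wz":0,"jaw":38},
    {"dx":0,"dy":0,"dz":0,"wx":0,"wy":0,"wz":0,"jaw":38},
    {"dx":0,"dy":0,"dz":0,"wx":0,"wy":0,"wz":0,"jaw":15},
    {"dx":0,"dy":0,"dz":0,"wx":0,"wy":0,"wz":0,"jaw":15},
    {"dx":0,"dy":0,"dz":0,"wx":0,"wy":0,"wz":0,"jaw":15},
    {"dx":0,"dy":0,"dz":0,"wx":0,"wy":0,"wz":0,"jaw":15},
    {"dx":0,"dy":0,"dz":0,"wx":0,"wy":0,"wz":0,"jaw":15},
  ],
)

```text
time: 22.93
position: [0.6047, -0.1812, 0.036]
tcp_rot: [180.0, -0.1, -5.3]
wrist_force: [-0.6, 0.1, 3.2]
gripper_width: 0.0205
```

Request:
drive_tool(
  motion=[
    {"dx":0,"dy":0,"dz":5,"wx":0,"wy":0,"wz":0,"jaw":15},
    {"dx":0,"dy":0,"dz":15,"wx":0,"wy":0,"wz":0,"jaw":15},
    {"dx":0,"dy":0,"dz":20,"wx":0,"wy":0,"wz":0,"jaw":15},
    {"dx":0,"dy":0,"dz":30,"wx":0,"wy":0,"wz":0,"jaw":15},
    {"dx":0,"dy":0,"dz":20,"wx":0,"wy":0,"wz":0,"jaw":15},
    {"dx":0,"dy":0,"dz":0,"wx":0,"wy":0,"wz":0,"jaw":15},
  ],
)

```text
time: 23.43
position: [0.6068, -0.1827, 0.1309]
tcp_rot: [179.9, -0.5, -5.3]
wrist_force: [-0.0, -1.0, -0.1]
gripper_width: 0.0205
```

Request:
drive_tool(
  motion=[
    {"dx":-7,"dy":32,"dz":0,"wx":0,"wy":0,"wz":0,"jaw":15},
    {"dx":-7,"dy":35,"dz":0,"wx":0,"wy":0,"wz":0,"jaw":15},
    {"dx":-7,"dy":35,"dz":0,"wx":0,"wy":0,"wz":0,"jaw":15},
    {"dx":-7,"dy":35,"dz":0,"wx":0,"wy":0,"wz":0,"jaw":15},
    {"dx":-7,"dy":35,"dz":0,"wx":0,"wy":0,"wz":0,"jaw":15},
    {"dx":-7,"dy":35,"dz":0,"wx":0,"wy":0,"wz":0,"jaw":15},
    {"dx":-7,"dy":35,"dz":0,"wx":0,"wy":0,"wz":0,"jaw":15},
    {"dx":-7,"dy":35,"dz":0,"wx":0,"wy":0,"wz":0,"jaw":15},
    {"dx":-7,"dy":35,"dz":0,"wx":0,"wy":0,"wz":0,"jaw":15},
    {"dx":-6,"dy":35,"dz":0,"wx":0,"wy":0,"wz":0,"jaw":15},
    {"dx":-6,"dy":35,"dz":0,"wx":0,"wy":0,"wz":0,"jaw":15},
    {"dx":0,"dy":8,"dz":0,"wx":0,"wy":0,"wz":0,"jaw":15},
  ],
)

```text
time: 24.43
position: [0.5267, 0.2166, 0.1247]
tcp_rot: [-179.8, 0.1, -4.7]
wrist_force: [-0.1, 0.7, -0.3]
gripper_width: 0.0207
```

Request:
drive_tool(
  motion=[
    {"dx":0,"dy":0,"dz":-20,"wx":0,"wy":0,"wz":0,"jaw":15},
    {"dx":0,"dy":0,"dz":-20,"wx":0,"wy":0,"wz":0,"jaw":15},
    {"dx":0,"dy":0,"dz":0,"wx":0,"wy":0,"wz":0,"jaw":15},
    {"dx":0,"dy":0,"dz":0,"wx":0,"wy":0,"wz":0,"jaw":15},
  ],
)

```text
time: 24.77
position: [0.5283, 0.2084, 0.0846]
tcp_rot: [179.9, 0.1, -5.3]
wrist_force: [1.3, -0.6, -0.6]
gripper_width: 0.0209
```

Run:
```python
from h import *
d=load('w16.png');print('A',ray(d,315,265,.048))
d=snap('wrist','w18.png');p=arm.sense()['position'];print(p)
```

```text
A [0.53678113 0.24234571 0.048     ]
[0.52927747 0.20846488 0.08554135]
```

View pics/w18.png

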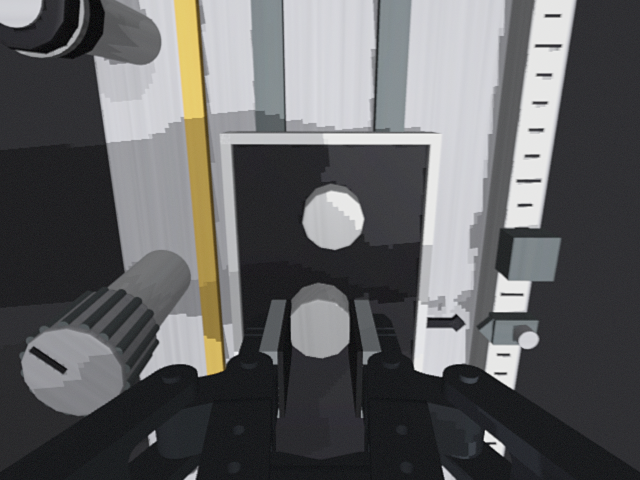

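Request:
drive_tool(
  motion=[
    {"dx":1,"dy":0,"dz":-10,"wx":0,"wy":0,"wz":0,"jaw":15},
    {"dx":0,"dy":0,"dz":-10,"wx":0,"wy":0,"wz":0,"jaw":15},
    {"dx":0,"dy":0,"dz":-3,"wx":0,"wy":0,"wz":0,"jaw":15},
    {"dx":0,"dy":0,"dz":-1,"wx":0,"wy":0,"wz":0,"jaw":15},
    {"dx":0,"dy":0,"dz":0,"wx":0,"wy":0,"wz":0,"jaw":15},
  ],
)

```text
time: 25.23
position: [0.5297, 0.2087, 0.061]
tcp_rot: [180.0, 0.1, -5.3]
wrist_force: [-0.4, -0.2, 0.3]
gripper_width: 0.0212
```

Request:
drive_tool(
  motion=[
    {"dx":0,"dy":0,"dz":-1,"wx":0,"wy":0,"wz":0,"jaw":15},
    {"dx":0,"dy":0,"dz":-1,"wx":0,"wy":0,"wz":0,"jaw":15},
    {"dx":0,"dy":0,"dz":0,"wx":0,"wy":0,"wz":0,"jaw":15},
  ],
)

```text
time: 25.48
position: [0.5299, 0.2088, 0.0608]
tcp_rot: [-179.9, 0.1, -5.3]
wrist_force: [-6.6, -1.6, 17.4]
gripper_width: 0.0208
```

Contact; release, rise, and go for D.

Request:
drive_tool(
  motion=[
    {"dx":0,"dy":0,"dz":0,"wx":0,"wy":0,"wz":0,"jaw":38},
    {"dx":0,"dy":0,"dz":0,"wx":0,"wy":0,"wz":0,"jaw":38},
    {"dx":0,"dy":0,"dz":0,"wx":0,"wy":0,"wz":0,"jaw":38},
    {"dx":0,"dy":0,"dz":20,"wx":0,"wy":0,"wz":0,"jaw":38},
    {"dx":0,"dy":0,"dz":25,"wx":0,"wy":0,"wz":0,"jaw":38},
    {"dx":0,"dy":0,"dz":20,"wx":0,"wy":0,"wz":0,"jaw":38},
    {"dx":0,"dy":0,"dz":0,"wx":0,"wy":0,"wz":0,"jaw":38},
  ],
)

```text
time: 26.07
position: [0.5326, 0.2095, 0.1274]
tcp_rot: [-179.8, -0.3, -5.3]
wrist_force: [1.4, 0.5, -0.4]
gripper_width: 0.0382
```

Run:
```python
from h import *
d=snap('wrist','w19.png');p=arm.sense()['position'];print(p)
d=snap('top','t19.png');stubs(d,amin=60,amax=300)
```

```text
[0.53140242 0.20941313 0.12564766]
[312, 157, 13, 38, 88] [318.  176.2] [ 0.7115 -0.0149  0.023 ]
[433, 228, 12, 12, 120] [438.6 233.7] [ 0.6015 -0.2346  0.023 ]
[0, 248, 20, 18, 260] [  9.7 256.6] [0.5618 0.5366 0.023 ]
[403, 256, 14, 13, 130] [409.5 262.2] [ 0.5491 -0.1793  0.023 ]
[110, 307, 9, 9, 61] [114.1 310.9] [0.4646 0.3441 0.023 ]
[294, 332, 24, 45, 193] [305.9 353.7] [0.3889 0.0075 0.023 ]
```

View pics/w19.png

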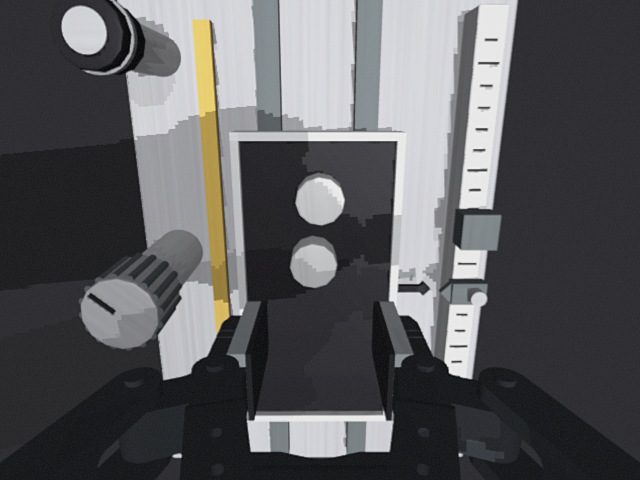

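View pics/t19.png

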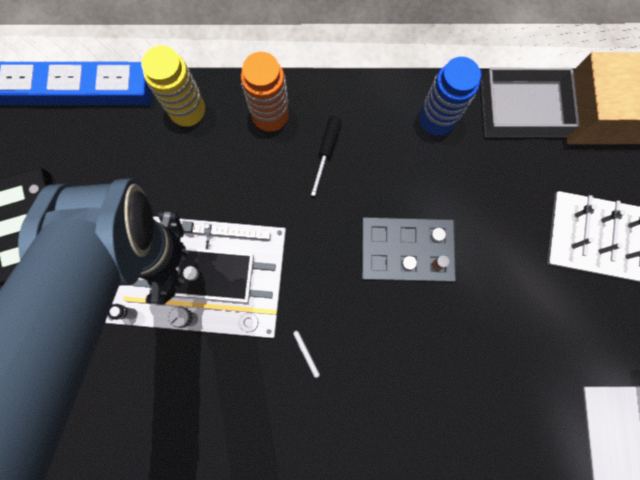

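A and B sit flat on the platform, at (320,200) and (314,265). D and C are unchanged. Next is D.

Request:
drive_tool(
  motion=[
    {"dx":1,"dy":-32,"dz":0,"wx":0,"wy":0,"wz":0,"jaw":38},
    {"dx":1,"dy":-35,"dz":0,"wx":0,"wy":0,"wz":0,"jaw":38},
    {"dx":1,"dy":-35,"dz":0,"wx":0,"wy":0,"wz":0,"jaw":38},
    {"dx":2,"dy":-35,"dz":0,"wx":0,"wy":0,"wz":0,"jaw":38},
    {"dx":2,"dy":-35,"dz":0,"wx":0,"wy":0,"wz":0,"jaw":38},
    {"dx":2,"dy":-35,"dz":0,"wx":0,"wy":0,"wz":0,"jaw":38},
    {"dx":2,"dy":-35,"dz":0,"wx":0,"wy":0,"wz":0,"jaw":38},
    {"dx":2,"dy":-35,"dz":0,"wx":0,"wy":0,"wz":0,"jaw":38},
    {"dx":2,"dy":-35,"dz":0,"wx":0,"wy":0,"wz":0,"jaw":38},
    {"dx":2,"dy":-35,"dz":0,"wx":0,"wy":0,"wz":0,"jaw":38},
    {"dx":1,"dy":-35,"dz":0,"wx":0,"wy":0,"wz":0,"jaw":38},
    {"dx":1,"dy":-5,"dz":0,"wx":0,"wy":0,"wz":0,"jaw":38},
  ],
)

```text
time: 27.17
position: [0.5471, -0.1858, 0.1233]
tcp_rot: [179.7, 0.0, -5.8]
wrist_force: [-0.2, -1.2, 0.9]
gripper_width: 0.0382
```

Request:
drive_tool(
  motion=[
    {"dx":0,"dy":0,"dz":-25,"wx":0,"wy":0,"wz":0,"jaw":38},
    {"dx":0,"dy":0,"dz":0,"wx":0,"wy":0,"wz":0,"jaw":38},
    {"dx":0,"dy":0,"dz":0,"wx":0,"wy":0,"wz":0,"jaw":38},
    {"dx":0,"dy":0,"dz":0,"wx":0,"wy":0,"wz":0,"jaw":38},
  ],
)

```text
time: 27.5
position: [0.5487, -0.1773, 0.0986]
tcp_rot: [-180.0, 0.1, -5.2]
wrist_force: [0.0, -0.2, 0.3]
gripper_width: 0.0379
```

Run:
```python
from h import *
d=snap('wrist','w20.png');print(arm.sense()['position'],proj(d,[.551,-.178,.023]),proj(d,[.602,-.233,.023]))
```

```text
[ 0.54920126 -0.17734067  0.0991392 ] [324.39207899 269.16331891] [430.36973138 358.37256797]
```

View pics/w20.png

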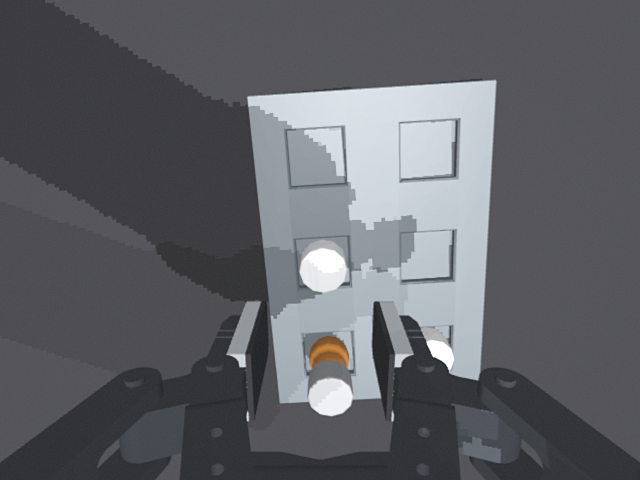

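Request:
drive_tool(
  motion=[
    {"dx":1,"dy":0,"dz":-22,"wx":0,"wy":0,"wz":0,"jaw":38},
    {"dx":0,"dy":0,"dz":-22,"wx":0,"wy":0,"wz":0,"jaw":38},
    {"dx":0,"dy":0,"dz":-12,"wx":0,"wy":0,"wz":0,"jaw":38},
    {"dx":0,"dy":0,"dz":-8,"wx":0,"wy":0,"wz":0,"jaw":38},
    {"dx":0,"dy":0,"dz":0,"wx":0,"wy":0,"wz":0,"jaw":38},
    {"dx":0,"dy":0,"dz":0,"wx":0,"wy":0,"wz":0,"jaw":15},
    {"dx":0,"dy":0,"dz":0,"wx":0,"wy":0,"wz":0,"jaw":15},
    {"dx":0,"dy":0,"dz":0,"wx":0,"wy":0,"wz":0,"jaw":15},
    {"dx":0,"dy":0,"dz":0,"wx":0,"wy":0,"wz":0,"jaw":15},
    {"dx":0,"dy":0,"dz":0,"wx":0,"wy":0,"wz":0,"jaw":15},
  ],
)

```text
time: 28.38
position: [0.5507, -0.1783, 0.036]
tcp_rot: [180.0, -0.1, -5.3]
wrist_force: [-0.2, 0.9, 4.5]
gripper_width: 0.021
```

Request:
drive_tool(
  motion=[
    {"dx":0,"dy":0,"dz":5,"wx":0,"wy":0,"wz":0,"jaw":15},
    {"dx":0,"dy":0,"dz":15,"wx":0,"wy":0,"wz":0,"jaw":15},
    {"dx":0,"dy":0,"dz":20,"wx":0,"wy":0,"wz":0,"jaw":15},
    {"dx":0,"dy":0,"dz":30,"wx":0,"wy":0,"wz":0,"jaw":15},
    {"dx":0,"dy":0,"dz":20,"wx":0,"wy":0,"wz":0,"jaw":15},
    {"dx":0,"dy":0,"dz":0,"wx":0,"wy":0,"wz":0,"jaw":15},
  ],
)

```text
time: 28.88
position: [0.5524, -0.1793, 0.1294]
tcp_rot: [179.9, -0.5, -5.3]
wrist_force: [0.2, -1.3, 0.2]
gripper_width: 0.0205
```

Request:
drive_tool(
  motion=[
    {"dx":-2,"dy":30,"dz":0,"wx":0,"wy":0,"wz":0,"jaw":15},
    {"dx":-2,"dy":35,"dz":0,"wx":0,"wy":0,"wz":0,"jaw":15},
    {"dx":-2,"dy":35,"dz":0,"wx":0,"wy":0,"wz":0,"jaw":15},
    {"dx":-2,"dy":35,"dz":0,"wx":0,"wy":0,"wz":0,"jaw":15},
    {"dx":-2,"dy":35,"dz":0,"wx":0,"wy":0,"wz":0,"jaw":15},
    {"dx":-2,"dy":35,"dz":0,"wx":0,"wy":0,"wz":0,"jaw":15},
    {"dx":-2,"dy":35,"dz":0,"wx":0,"wy":0,"wz":0,"jaw":15},
    {"dx":-2,"dy":35,"dz":0,"wx":0,"wy":0,"wz":0,"jaw":15},
    {"dx":-2,"dy":35,"dz":0,"wx":0,"wy":0,"wz":0,"jaw":15},
    {"dx":-2,"dy":35,"dz":0,"wx":0,"wy":0,"wz":0,"jaw":15},
    {"dx":-2,"dy":5,"dz":0,"wx":0,"wy":0,"wz":0,"jaw":15},
  ],
)

```text
time: 29.8
position: [0.5267, 0.1801, 0.1241]
tcp_rot: [-179.8, 0.1, -4.7]
wrist_force: [0.5, 0.3, -0.8]
gripper_width: 0.0208
```

Request:
drive_tool(
  motion=[
    {"dx":0,"dy":0,"dz":-20,"wx":0,"wy":0,"wz":0,"jaw":15},
    {"dx":0,"dy":0,"dz":-20,"wx":0,"wy":0,"wz":0,"jaw":15},
    {"dx":0,"dy":0,"dz":0,"wx":0,"wy":0,"wz":0,"jaw":15},
    {"dx":0,"dy":0,"dz":0,"wx":0,"wy":0,"wz":0,"jaw":15},
  ],
)

```text
time: 30.13
position: [0.527, 0.1714, 0.0841]
tcp_rot: [179.9, 0.1, -5.3]
wrist_force: [0.1, -0.1, 0.1]
gripper_width: 0.0206
```

Run:
```python
from h import *
d=snap('wrist','w21.png');p=arm.sense()['position'];print(p)
```

```text
[0.52801694 0.17141309 0.08509379]
```

View pics/w21.png

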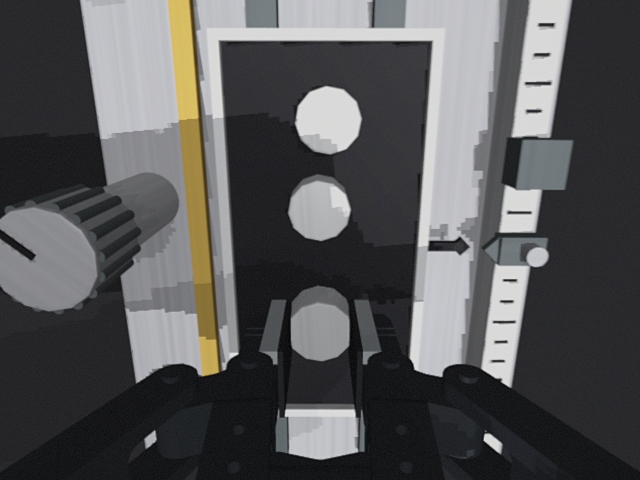

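Request:
drive_tool(
  motion=[
    {"dx":0,"dy":0,"dz":-10,"wx":0,"wy":0,"wz":0,"jaw":15},
    {"dx":0,"dy":0,"dz":-10,"wx":0,"wy":0,"wz":0,"jaw":15},
    {"dx":0,"dy":0,"dz":-3,"wx":0,"wy":0,"wz":0,"jaw":15},
    {"dx":0,"dy":0,"dz":-1,"wx":0,"wy":0,"wz":0,"jaw":15},
    {"dx":0,"dy":0,"dz":-1,"wx":0,"wy":0,"wz":0,"jaw":15},
    {"dx":0,"dy":0,"dz":0,"wx":0,"wy":0,"wz":0,"jaw":15},
  ],
)

```text
time: 30.68
position: [0.5275, 0.1718, 0.0609]
tcp_rot: [-180.0, 0.1, -5.3]
wrist_force: [-3.8, -0.2, 9.8]
gripper_width: 0.0208
```

Request:
drive_tool(
  motion=[
    {"dx":0,"dy":0,"dz":0,"wx":0,"wy":0,"wz":0,"jaw":38},
    {"dx":0,"dy":0,"dz":0,"wx":0,"wy":0,"wz":0,"jaw":38},
    {"dx":0,"dy":0,"dz":0,"wx":0,"wy":0,"wz":0,"jaw":38},
    {"dx":0,"dy":0,"dz":20,"wx":0,"wy":0,"wz":0,"jaw":38},
    {"dx":0,"dy":0,"dz":25,"wx":0,"wy":0,"wz":0,"jaw":38},
    {"dx":0,"dy":0,"dz":20,"wx":0,"wy":0,"wz":0,"jaw":38},
    {"dx":0,"dy":0,"dz":0,"wx":0,"wy":0,"wz":0,"jaw":38},
  ],
)

```text
time: 31.27
position: [0.5306, 0.1723, 0.1284]
tcp_rot: [-179.8, -0.4, -5.3]
wrist_force: [0.1, -0.3, -0.2]
gripper_width: 0.038
```

Run:
```python
from h import *
d=snap('wrist','w22.png');p=arm.sense()['position'];print(p)
d=snap('top','t22.png');stubs(d,amin=60,amax=300)
```

```text
[0.52940238 0.17234564 0.12669759]
[312, 156, 13, 39, 89] [318.  176.2] [ 0.7115 -0.0149  0.023 ]
[433, 228, 13, 12, 121] [438.6 233.7] [ 0.6014 -0.2347  0.023 ]
[152, 292, 22, 8, 94] [161.5 295.5] [0.4911 0.2629 0.023 ]
[294, 332, 24, 45, 193] [305.9 353.8] [0.3889 0.0075 0.023 ]
```

View pics/w22.png

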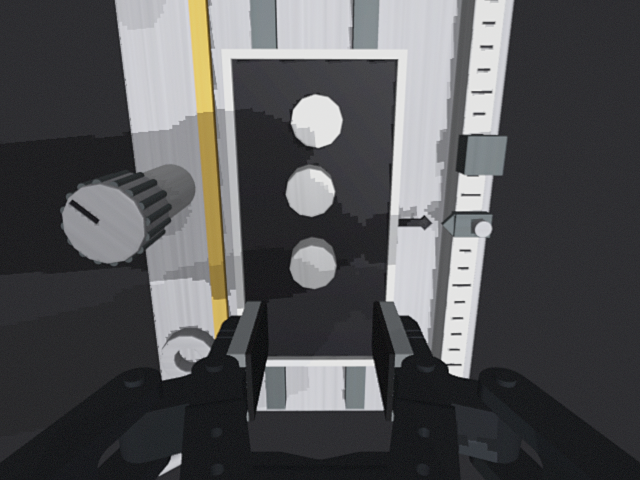

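Three stubs are down, in a row at (317,120), (310,192) and (314,266). Now C.

Request:
drive_tool(
  motion=[
    {"dx":6,"dy":-32,"dz":0,"wx":0,"wy":0,"wz":0,"jaw":38},
    {"dx":6,"dy":-35,"dz":0,"wx":0,"wy":0,"wz":0,"jaw":38},
    {"dx":6,"dy":-35,"dz":0,"wx":0,"wy":0,"wz":0,"jaw":38},
    {"dx":6,"dy":-35,"dz":0,"wx":0,"wy":0,"wz":0,"jaw":38},
    {"dx":6,"dy":-35,"dz":0,"wx":0,"wy":0,"wz":0,"jaw":38},
    {"dx":6,"dy":-35,"dz":0,"wx":0,"wy":0,"wz":0,"jaw":38},
    {"dx":6,"dy":-35,"dz":0,"wx":0,"wy":0,"wz":0,"jaw":38},
    {"dx":6,"dy":-35,"dz":0,"wx":0,"wy":0,"wz":0,"jaw":38},
    {"dx":6,"dy":-35,"dz":0,"wx":0,"wy":0,"wz":0,"jaw":38},
    {"dx":6,"dy":-35,"dz":0,"wx":0,"wy":0,"wz":0,"jaw":38},
    {"dx":6,"dy":-35,"dz":0,"wx":0,"wy":0,"wz":0,"jaw":38},
    {"dx":7,"dy":-20,"dz":0,"wx":0,"wy":0,"wz":0,"jaw":38},
  ],
)

```text
time: 32.37
position: [0.5992, -0.2349, 0.1236]
tcp_rot: [179.9, 0.1, -5.6]
wrist_force: [-0.1, -0.6, 1.4]
gripper_width: 0.0381
```

Request:
drive_tool(
  motion=[
    {"dx":0,"dy":0,"dz":-25,"wx":0,"wy":0,"wz":0,"jaw":38},
    {"dx":0,"dy":0,"dz":0,"wx":0,"wy":0,"wz":0,"jaw":38},
    {"dx":0,"dy":0,"dz":0,"wx":0,"wy":0,"wz":0,"jaw":38},
    {"dx":0,"dy":0,"dz":0,"wx":0,"wy":0,"wz":0,"jaw":38},
  ],
)

```text
time: 32.7
position: [0.6007, -0.2287, 0.0993]
tcp_rot: [-179.9, 0.1, -5.2]
wrist_force: [0.4, 0.1, 0.7]
gripper_width: 0.0379
```

Run:
```python
from h import *
d=snap('wrist','w23.png');print(arm.sense()['position'],proj(d,[.602,-.233,.023]))
```

```text
[ 0.60118283 -0.22875711  0.09999864] [323.18141538 275.64646503]
```

View pics/w23.png

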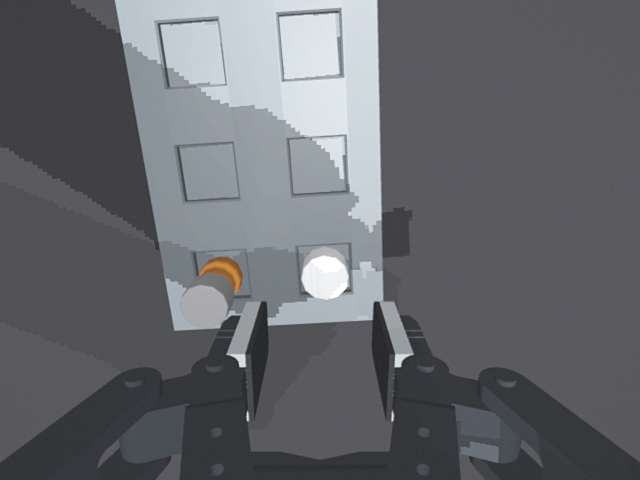

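Request:
drive_tool(
  motion=[
    {"dx":2,"dy":-4,"dz":-22,"wx":0,"wy":0,"wz":0,"jaw":36},
    {"dx":0,"dy":0,"dz":-22,"wx":0,"wy":0,"wz":0,"jaw":36},
    {"dx":0,"dy":0,"dz":-13,"wx":0,"wy":0,"wz":0,"jaw":36},
    {"dx":0,"dy":0,"dz":-8,"wx":0,"wy":0,"wz":0,"jaw":36},
    {"dx":0,"dy":0,"dz":0,"wx":0,"wy":0,"wz":0,"jaw":36},
    {"dx":0,"dy":0,"dz":0,"wx":0,"wy":0,"wz":0,"jaw":15},
    {"dx":0,"dy":0,"dz":0,"wx":0,"wy":0,"wz":0,"jaw":15},
    {"dx":0,"dy":0,"dz":0,"wx":0,"wy":0,"wz":0,"jaw":15},
    {"dx":0,"dy":0,"dz":0,"wx":0,"wy":0,"wz":0,"jaw":15},
    {"dx":0,"dy":0,"dz":0,"wx":0,"wy":0,"wz":0,"jaw":15},
  ],
)

```text
time: 33.58
position: [0.6035, -0.2343, 0.0359]
tcp_rot: [180.0, -0.1, -5.3]
wrist_force: [0.3, 1.2, 1.7]
gripper_width: 0.0204
```

Request:
drive_tool(
  motion=[
    {"dx":0,"dy":0,"dz":5,"wx":0,"wy":0,"wz":0,"jaw":15},
    {"dx":0,"dy":0,"dz":15,"wx":0,"wy":0,"wz":0,"jaw":15},
    {"dx":0,"dy":0,"dz":20,"wx":0,"wy":0,"wz":0,"jaw":15},
    {"dx":0,"dy":0,"dz":30,"wx":0,"wy":0,"wz":0,"jaw":15},
    {"dx":0,"dy":0,"dz":20,"wx":0,"wy":0,"wz":0,"jaw":15},
    {"dx":0,"dy":0,"dz":0,"wx":0,"wy":0,"wz":0,"jaw":15},
  ],
)

```text
time: 34.08
position: [0.6057, -0.236, 0.1312]
tcp_rot: [179.9, -0.5, -5.3]
wrist_force: [1.0, -1.1, 1.0]
gripper_width: 0.0208
```

Request:
drive_tool(
  motion=[
    {"dx":-7,"dy":30,"dz":0,"wx":0,"wy":0,"wz":0,"jaw":15},
    {"dx":-7,"dy":35,"dz":0,"wx":0,"wy":0,"wz":0,"jaw":15},
    {"dx":-7,"dy":35,"dz":0,"wx":0,"wy":0,"wz":0,"jaw":15},
    {"dx":-7,"dy":35,"dz":0,"wx":0,"wy":0,"wz":0,"jaw":15},
    {"dx":-7,"dy":35,"dz":0,"wx":0,"wy":0,"wz":0,"jaw":15},
    {"dx":-7,"dy":35,"dz":0,"wx":0,"wy":0,"wz":0,"jaw":15},
    {"dx":-7,"dy":35,"dz":0,"wx":0,"wy":0,"wz":0,"jaw":15},
    {"dx":-7,"dy":35,"dz":0,"wx":0,"wy":0,"wz":0,"jaw":15},
    {"dx":-7,"dy":35,"dz":0,"wx":0,"wy":0,"wz":0,"jaw":15},
    {"dx":-7,"dy":35,"dz":0,"wx":0,"wy":0,"wz":0,"jaw":15},
    {"dx":-7,"dy":25,"dz":0,"wx":0,"wy":0,"wz":0,"jaw":15},
  ],
)

```text
time: 35.0
position: [0.5253, 0.1397, 0.1255]
tcp_rot: [-179.9, -0.0, -5.1]
wrist_force: [0.1, 0.7, -0.9]
gripper_width: 0.0206
```

Request:
drive_tool(
  motion=[
    {"dx":0,"dy":0,"dz":-20,"wx":0,"wy":0,"wz":0,"jaw":15},
    {"dx":0,"dy":0,"dz":-20,"wx":0,"wy":0,"wz":0,"jaw":15},
    {"dx":0,"dy":0,"dz":0,"wx":0,"wy":0,"wz":0,"jaw":15},
    {"dx":0,"dy":0,"dz":0,"wx":0,"wy":0,"wz":0,"jaw":15},
  ],
)

```text
time: 35.33
position: [0.5255, 0.1355, 0.0849]
tcp_rot: [179.9, 0.1, -5.3]
wrist_force: [-0.7, -0.4, 0.4]
gripper_width: 0.0207
```

Run:
```python
from h import *
d=snap('wrist','w24.png');p=arm.sense()['position'];print(p)
```

```text
[0.52638471 0.13541305 0.08572405]
```

View pics/w24.png

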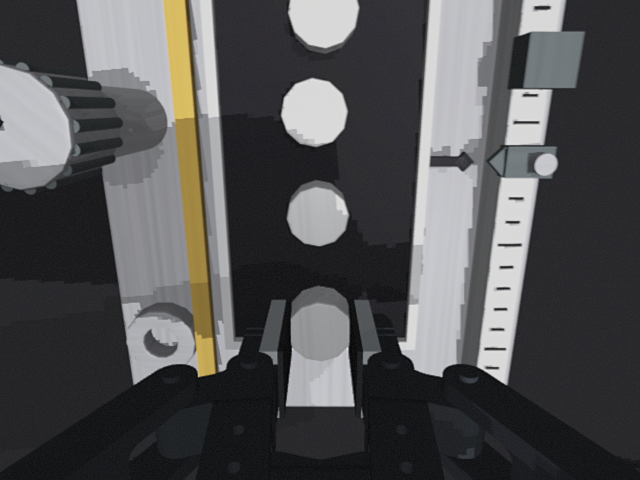

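Request:
drive_tool(
  motion=[
    {"dx":0,"dy":2,"dz":-10,"wx":0,"wy":0,"wz":0,"jaw":15},
    {"dx":0,"dy":0,"dz":-10,"wx":0,"wy":0,"wz":0,"jaw":15},
    {"dx":0,"dy":0,"dz":-3,"wx":0,"wy":0,"wz":0,"jaw":15},
    {"dx":0,"dy":0,"dz":-1,"wx":0,"wy":0,"wz":0,"jaw":15},
    {"dx":0,"dy":0,"dz":-1,"wx":0,"wy":0,"wz":0,"jaw":15},
    {"dx":0,"dy":0,"dz":0,"wx":0,"wy":0,"wz":0,"jaw":15},
  ],
)

```text
time: 35.88
position: [0.5255, 0.1378, 0.0607]
tcp_rot: [-179.9, 0.1, -5.3]
wrist_force: [-4.3, -0.3, 8.8]
gripper_width: 0.0206
```

Request:
drive_tool(
  motion=[
    {"dx":0,"dy":0,"dz":0,"wx":0,"wy":0,"wz":0,"jaw":38},
    {"dx":0,"dy":0,"dz":0,"wx":0,"wy":0,"wz":0,"jaw":38},
    {"dx":0,"dy":0,"dz":0,"wx":0,"wy":0,"wz":0,"jaw":38},
    {"dx":0,"dy":0,"dz":20,"wx":0,"wy":0,"wz":0,"jaw":38},
    {"dx":0,"dy":0,"dz":25,"wx":0,"wy":0,"wz":0,"jaw":38},
    {"dx":0,"dy":0,"dz":30,"wx":0,"wy":0,"wz":0,"jaw":38},
    {"dx":0,"dy":-10,"dz":40,"wx":0,"wy":0,"wz":0,"jaw":38},
    {"dx":0,"dy":-30,"dz":30,"wx":0,"wy":0,"wz":0,"jaw":38},
    {"dx":0,"dy":-30,"dz":0,"wx":0,"wy":0,"wz":0,"jaw":38},
    {"dx":0,"dy":0,"dz":0,"wx":0,"wy":0,"wz":0,"jaw":38},
    {"dx":0,"dy":0,"dz":0,"wx":0,"wy":0,"wz":0,"jaw":38},
  ],
)

```text
time: 36.8
position: [0.526, 0.0666, 0.205]
tcp_rot: [-180.0, -0.1, -5.5]
wrist_force: [-0.4, 0.3, -0.3]
gripper_width: 0.038
```

Run:
```python
from h import *
d=snap('wrist','w25.png');p=arm.sense()['position'];print(p);stubs(d,z=.048,amin=200,amax=3000,thr=150)
snap('top','t25.png');snap('scene','s25.png')
im=cv2.imread('pics/s25.png');cv2.imwrite('pics/s25z.png',cv2.resize(im[140:290,180:510],None,fx=2.4,fy=2.4,interpolation=cv2.INTER_CUBIC))
```

```text
[0.52575402 0.06828973 0.20433044]
[286, 36, 39, 42, 1291] [305.   56.5] [0.5276 0.1716 0.048 ]
[289, 96, 38, 39, 1146] [307.8 115. ] [0.5257 0.1379 0.048 ]
[116, 266, 88, 59, 1027] [159.8 295. ] [0.409  0.0266 0.048 ]
[522, 278, 98, 24, 682] [569.7 289.6] [0.6967 0.0027 0.048 ]
```

View pics/w25.png

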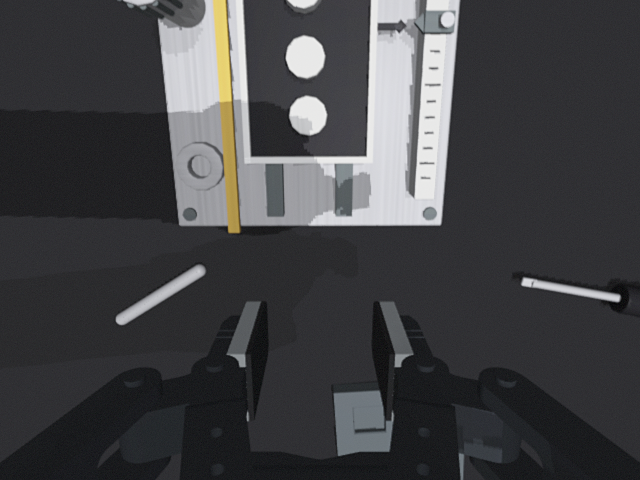

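View pics/s25z.png

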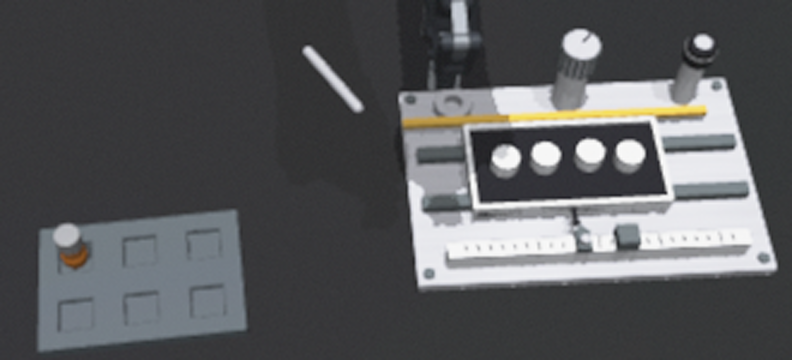

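All four stubs are on the platform and the tray is empty apart from the vial. One last close check of the pointer and cap.

Request:
drive_tool(
  motion=[
    {"dx":0,"dy":30,"dz":0,"wx":0,"wy":0,"wz":0,"jaw":38},
    {"dx":0,"dy":30,"dz":0,"wx":0,"wy":0,"wz":0,"jaw":38},
    {"dx":0,"dy":0,"dz":0,"wx":0,"wy":0,"wz":0,"jaw":38},
    {"dx":0,"dy":0,"dz":0,"wx":0,"wy":0,"wz":0,"jaw":38},
  ],
)

```text
time: 37.28
position: [0.5254, 0.1318, 0.2034]
tcp_rot: [180.0, 0.1, -4.9]
wrist_force: [0.5, -1.0, 0.4]
gripper_width: 0.0378
```

Run:
```python
from h import *
d=snap('wrist','w26.png');print(arm.sense()['position']);u,v=proj(d,[.595,.185,.034]).round().astype(int);u0,v0=max(u-50,0),max(v-45,0);print(u0,v0)
im=cv2.imread('pics/w26.png');cv2.imwrite('pics/w26z.png',cv2.resize(im[v0:v0+90,u0:u0+110],None,fx=6,fy=6,interpolation=cv2.INTER_CUBIC))
print(proj(d,[.462,.3185,.088]),proj(d,[.462,.3185,.1]));stubs(d,z=.048,amin=200,amax=3000,thr=150)
```

```text
[0.52552295 0.12984318 0.20364706]
368 88
[ 145.7471778  -134.00466116] [ 134.97158571 -148.81659461]
[437, 0, 37, 61, 1878] [455.2  29.7] [0.6146 0.2432 0.048 ]
[303, 24, 40, 44, 1343] [322.5  45.5] [0.5365 0.2415 0.048 ]
[136, 77, 60, 63, 2763] [165.8 108.5] [0.4372 0.2143 0.048 ]
[298, 84, 39, 41, 1196] [316.9 103.8] [0.5303 0.209  0.048 ]
[301, 148, 36, 37, 1043] [318.4 165.9] [0.5279 0.1711 0.048 ]
[303, 201, 35, 34, 922] [319.7 217.4] [0.5258 0.1372 0.048 ]
[158, 339, 56, 39, 579] [185.4 358.4] [0.4178 0.0391 0.048 ]
[519, 355, 93, 22, 595] [564.4 365.7] [0.6964 0.0089 0.048 ]
```

View pics/w26.png

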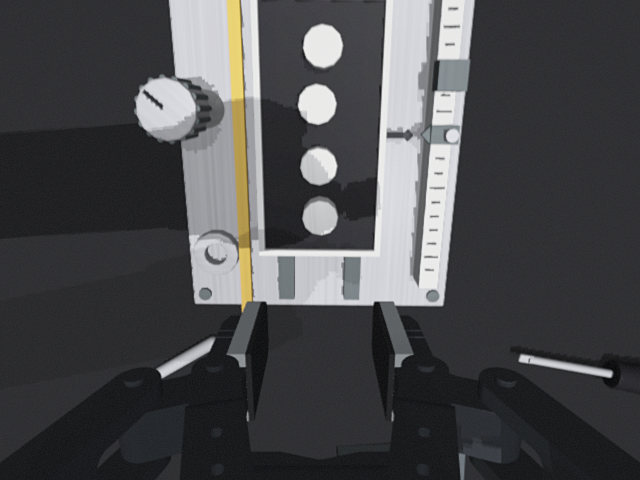

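View pics/w26z.png

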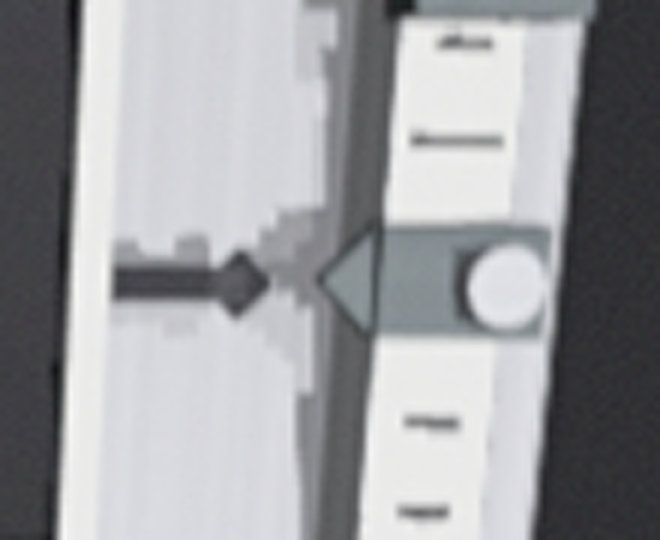

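Run:
```python
from h import *
print(arm.hand_in())
```

```text
the job is handed in; nothing more can be done
None
```

The stage is set and the job was handed in at about 37 s. No verdict was reported.

- **Cap and pointer:** I pulled the cap up the full 12 mm first, then turned the knob clockwise in two grips with a check between them. I then pushed the cap home until it bottomed at about 28 N.
- **Alignment check:** The last wrist view shows the pointer and index nose in line to well under 1 mm. The cap sits at its starting pixel in the scene view, about (473,158), which is the home position.
- **Stubs:** There were four stubs in the tray. All four now lie flat in a row on the platform, within 10 mm of its centre in x and 55 mm in y, well inside the limits.
- **Bystanders:** The vial, screwdriver, bar and ring look unmoved in the last pictures. I did not measure them.
- **Odd reading:** The gripper read about 20.5 mm on the 24 mm stubs. All four grasps still held, and no knocked stub or grip loss was seen.

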